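Open the terrace cash box lock and hold it turned

TASK

Take the black-headed key out of the bamboo bar-tool stand, put it into the lock in the lid of the grey steel cash box and ease it fully home; the wafers in the lock are sticky, so wiggle the key past them and never force it in. Then turn it a quarter turn clockwise against its return spring and finish still gripping the key and holding the lock turned, so that I can lift the lid. Leave everything else where it stands.

Things in the scene. Friction and masses are not known exactly. Their poses are not given: they have to be found in the camera images.
- key_bow (a point): The key's head, where to grip it: a black plastic slab 32 mm wide (own x), 10 mm thick (own y), 36 mm tall (own z); origin at its centre. The key starts upright, blade down, loose in one of the stand's two narrow slots, resting on its shoulder (24 x 10 x 8 mm, below the head), with the head's underside 8 mm above the stand. About 35 g; grip it across the 10 mm thickness with 15 to 40 N.
- key_shoulder (a point): Point on the key's axis at the underside of its shoulder, 26 mm below the centre of the head; same axes as the head. It meets the lock's face when the key is home. Below it is the steel blade: 10 mm wide (x), 4 mm thick (y), 30 mm long, ending in a symmetric 120 degree point. The blade is alike on both sides and may go in either way round.
- keyway (a point): Centre of the keyway's mouth in the brass cylinder (22 mm across) in a steel bezel (32 mm) on the cash box lid. The face looks up, 94 mm above the table, 4 mm proud of the lid. Own x runs along the slot, z up; the key's x must lie along this x. Slot 13 mm long, 6 mm wide, 34 mm deep; a 45 degree dished lead-in makes it 17 x 10 mm at the face. Pushing the key in with over 30 N is forcing it.
- wafers (a point): Point on the cylinder's axis 17 mm below the face, axes as the keyway. Three sticky wafers reach 4.5 mm into the slot from its ends: at 11 and 23 mm depth from the +x end, at 17 mm from the -x end. A straight push jams on them (well over 30 N). Moving the key 1 to 2 mm to and fro along its x shoves each aside (about 3 N) and it stays aside. The cylinder cannot turn until all are aside, near home.
- plug (a joint): Turn of the lock cylinder, rad: 0 at rest (where the spring returns it), growing clockwise seen from above, stop at 1.70. Return spring of about 0.02 N m at rest and 0.05 N m at a quarter turn. The blade has about 0.2 rad of play in the slot, so the hand must turn that much further than the cylinder.
- cashbox: Grey steel cash box, shut, 180 (x) x 250 (y) x 90 mm high, fixed; origin at the centre of its underside. The lock is 50 mm from the centre towards its front (own -x). A steel carry handle lies flat on the lid, from 52 mm behind the lock's axis on, up to 8 mm above the lid. The box is the left or the right one of the two large things in the middle of the table.
- stand: Bamboo bar-tool stand, a block 90 (x) x 260 (y) x 45 mm high, fixed; origin at the centre of its underside. Two narrow slots at own y = +85 and +15 mm hold the key and the zester (either way about), their blades' width along own y; a round hole at own y = -90 mm holds the muddler.
- zester_mid (a point): Citrus zester standing in the stand's other slot: a round dark wooden bulb handle 27 mm thick, 60 mm tall above the stand; the point is 30 mm above the stand. Leave it.
- muddler_mid (a point): Bamboo muddler, a round stick 28 mm thick and 195 mm long, standing in the stand's round hole; point 100 mm above its foot. Its top is 203 mm above the table. Leave it.
- jigger_mid (a point): Glass double jigger, 45 mm across, 82 mm tall, standing between the cash box and the stand; point at half height. Leave it.
- coasters_mid (a point): Stack of round cork coasters, 94 mm across, 24 mm tall, near the robot; point at half height. Leave it.
- tumbler_mid (a point): Glass tumbler, 80 mm across, 88 mm tall, at the back; point at half height. Leave it.
- bitters_mid (a point): Small amber bottle, 48 mm across, 125 mm tall, at the back; point 60 mm up. Leave it.

How it is judged:
On the way, in this order (a step that is already met when the one before it is completed fails the run):
1. the key is fully home in the lock, the cylinder not yet turned (z of key_shoulder in the frame of keyway below 0.003 m and horizontal distance between key_shoulder and keyway below 0.004 m and value of joint plug below 0.35 rad), for 0.1 s.
2. the key, still home, has turned the cylinder a quarter turn (z of key_shoulder in the frame of keyway below 0.003 m and horizontal distance between key_shoulder and keyway below 0.004 m and value of joint plug above 1.36 rad), for 0.2 s.
At the end, for the whole second after the job is handed in: The fingers still grip the key; its shoulder is within 3 mm of the lock's face and 4 mm of the keyway's centre, the key is upright within 0.15 rad, and the lock cylinder is held at 1.36 rad (78 degrees) or more from rest (all of step 2 and contact force between the fingers and key above 2 N and angle between key_bow's own z axis and vertical below 0.15 rad); the arm keeps its last pose, push and grip.
It fails at once if the key is forced: more than 30 N between key and cash box before the key is home (contact force between key and cashbox above 30 N and z of key_shoulder in the frame of keyway above 0.003 m).
It fails at once if another thing on the table or in the stand is moved by more than 25 mm (distance of any of jigger_mid, coasters_mid, tumbler_mid, bitters_mid, zester_mid, muddler_mid from where it was at the start of the episode above 0.025 m).
It also fails if it takes over 72 s, if anything falls off the work surface, if the arm or the gripper's body presses on something with over 40 N, if the wrist force passes 120 N, or if a joint passes its speed limit or range.

ROBOT

A 7-joint arm with a two-finger parallel gripper is mounted at the origin on the work surface. World frame = base frame: x ahead of the robot, y to its left, z up, the work surface at z = 0. Lengths are in m, angles in rad, forces in N, time in s.
With the tool pointing down it reaches from about 0.425 to 0.925 m from the base axis. Payload 6.8 kg.
Tool frame: the origin (TCP) lies at the very end of the fingers, on their centre line; the grasp point (between the pads) lies 19 mm behind it; z points along the fingers, y is the direction in which the jaws open and shut (so a half turn about z gives the same grasp; the last joint's range is limited). The gripper opens to 88 mm and grips with 3 to 60 N. Pads are 20 mm wide; open, the fingers measure 115 mm over their backs; the gripper's body (75 mm by 178 mm) begins 61 mm behind the grasp point.
Start: joints at [-1.405, 0.477, 0.022, 1.555, -0.011, 1.109, -0.083], TCP at [0.183, 0.65, 0.223] pointing down, gripper open.
Joint ranges: [-2.96, 2.96], [-0.34, 2.1], [-1.41, 1.46], [0.24, 2.44], [-1.37, 4.51], [0.17, 1.92], [-2.96, 2.96]. Speed limits (rad/s): [2.39, 2.39, 3.14, 3.14, 3.14, 3.14, 3.14].

INTERFACE

Orientations are given as a unit quaternion [w, x, y, z].
In Python, from workcell import * gives the robot as it stands. The module is installed in compiled form; this text tells all that it offers.
- The arm moves only by the tool send_rows, never from a script. Its argument "increments" is a list of rows, each an object of numbers: "x", "y", "z": the shift along the tool's x, y, z normalised to -1 to 1, where 1 is 120 mm; "roll": the turn about the tool's z normalised to -1 to 1, where 1 is 2 pi rad; "fingers": the gripper's target within -1 to 1 (shut at 1, half-way at 0, fully open at -1). In form: [{"x": .., "y": .., "z": .., "roll": .., "fingers": ..}, ...]. A call has 1 to 12 rows; each row is the pose to reach, as a shift and turn from the pose commanded when the call began, along the tool's axes at that moment, turning the shorter way round; what a row does not reach only later rows make up. A row lasts 1/12 s, in which the tool goes at most 41.7 mm and 7.16 degrees, less where a joint would pass 70% of its speed; a pose out of reach is approached as far as the arm can. A call with a number of a shift or a turn outside -1 to 1 is refused whole. A call with a gripper value outside its range is refused whole. The fingers move at their own pace and stop on an object; "force" is the grip in N (left out, the last holds). Time passes only in rows, so rows that repeat a pose let the fingers close. It gives the time, the measured TCP pose, the force and the opening at its end, in the units of the state.
- sense(): the state, without advancing time (a new reading comes with each control period).
- capture(name): name is "side" or "top" or "wrist"; returns the picture (480x640x3 uint8, red, green, blue); there is no depth.
- camera_params(name): a dict with "intrinsics" (3x3 intrinsics, pixels), "k1" (the pictures are not rectified: a ray, as slopes to the right and down, at radius r is drawn at 1 + k1 r^2 times it, then the intrinsics apply), "eye" and "attitude" of the camera in the world; the wrist camera has in their place "tool_from_camera" (4x4, takes a point from camera to tool coordinates, whose origin is the TCP and whose axes are the flange's). Camera axes: x right, y up, looking along -z (the intrinsics and any distortion apply to the point x, -y, -z); pixel columns grow to the right and rows downward; lengths in m; the calibration is good to about 2 mm. A picture is of the moment at which its call begins: read the wrist's pose just before it. camera_params takes no time and is no camera call.
- sign_off(): hands the job in, once; it reports no verdict.
Trained networks look in the newest picture that a camera, given by its name, has taken for a name from the list of things; names that differ only in an ending like _2 or _b are one class to them, and where a whole thing is asked for, a point or a joint stands for the part that bears it (a point fixed in the world has none). Each returns a list of dicts, best first, with "conf" (0 to 1); they miss things now and then, are a little off and sometimes report something else, mostly with a low value. They report only what shows in the picture. A call takes as long as a camera call.
- look_for(camera, thing): "position" ([x, y, z] in m, in the coordinates of the camera as it stood for that picture, good to about 4 mm: the middle of the surface that is visible of it).
- landmark_of(camera, thing): "position" ([x, y, z] in m, in the coordinates of the camera as it stood for that picture, good to about 4 mm: a listed point, or the origin of a listed thing).
The state is a dict: "clock": time; "joints": joint angles; "qvel": joint speeds; "tau": joint torques, N m; "tcp_pos": TCP position; "tool_rot": TCP orientation; "force": force on the tool from outside, world axes, zero at the start; "moment": the same for the moment, N m; "grip_width": finger opening in m.
Only numpy, scipy, OpenCV 4.12 (cv2) and the standard library are available. Lean on these libraries where they do the work, as an engineer would, in place of code of your own. Each camera call takes 0.05 s, during which the arm holds its last target.

## Working session

There is one attempt and no reset: what is moved stays moved. The work goes in short steps, Python scripts to look and compute and a tool call to move; the robot and the scene stay as the last step left them, time stands still between calls to the robot, and variables do not carry over. Pictures are saved under pics/ and viewed, and the job is handed in when it is done.

Besides the shell and the picture viewer there is one more tool, called after "Call:" by a JSON object that holds its "method" and its "body". send_rows: Moves the arm, as the interface text tells. Its arguments: {"type":"object","properties":{"increments":{"type":"array"},"force":{"type":"number"}},"required":["increments"]}

```bash
mkdir -p pics; cat > h.py <<'E'
from workcell import *
import numpy as np, cv2
from scipy.spatial.transform import Rotation as R
def q2R(q): return R.from_quat([q[1],q[2],q[3],q[0]]).as_matrix()
def save(im,n): cv2.imwrite('pics/'+n+'.png',cv2.cvtColor(im,cv2.COLOR_RGB2BGR))
def campose(name,s=None):
    p=camera_params(name)
    if name=='wrist':
        s=s or sense(); T=np.eye(4);T[:3,:3]=q2R(s['tool_rot']);T[:3,3]=s['tcp_pos']
        return T@np.array(p['tool_from_camera'])
    T=np.eye(4); a=np.array(p['attitude']); T[:3,:3]=a if a.shape==(3,3) else q2R(a); T[:3,3]=p['eye']; return T
def w(T,p): return T[:3,:3]@np.array(p)+T[:3,3]
def ray(name,T,u,v):
    p=camera_params(name);K=np.array(p['intrinsics']);k=p['k1']
    d=cv2.undistortPoints(np.array([[[u,v]]],float),K,np.array([k,0,0,0.]))[0,0]
    return T[:3,3],T[:3,:3]@np.array([d[0],-d[1],-1.])
def onplane(name,T,u,v,z):
    o,d=ray(name,T,u,v); return o+d*(z-o[2])/d[2]
def proj(name,T,P):
    p=camera_params(name);K=np.array(p['intrinsics']);k=p['k1']
    c=T[:3,:3].T@(np.array(P)-T[:3,3]); x=c[0]/-c[2];y=-c[1]/-c[2];f=1+k*(x*x+y*y)
    return (K@[x*f,y*f,1])[:2]
E
python3 - <<'E'
from h import *
s=sense();print(s)
for c in ['side','top','wrist']:
    p=camera_params(c);print(c,p)
    s=sense();T=campose(c,s);save(capture(c),c+'0')
    if c!='side':
      for t in ['keyway','key_bow','key_shoulder','cashbox','stand','zester_mid','muddler_mid','jigger_mid']:
        if c=='wrist' and t not in('keyway','key_bow','cashbox','stand'):continue
        print(c,t,[(np.round(w(T,r['position']),4).tolist(),round(r['conf'],2)) for r in landmark_of(c,t)[:3]])
E
```

```text
{'clock': 0.0, 'joints': array([-1.40511949,  0.47777875,  0.02233449,  1.55642857, -0.01147978,
        1.1092666 , -0.08311919]), 'qvel': array([-9.81284751e-04, -2.51118726e-04,  5.34686143e-05, -1.22063646e-05,
        6.00709561e-04, -9.73988310e-04,  9.57618696e-06]), 'tau': array([ 5.43212918e-04, -5.82839048e+01,  1.53474826e+00, -2.72615683e+01,
       -5.43152390e-02,  1.69108773e-02,  1.80944512e-04]), 'tcp_pos': array([0.18235777, 0.64929457, 0.22170559]), 'tool_rot': array([-4.74780695e-05,  1.36453167e-01,  9.90646135e-01, -8.75257003e-04]), 'force': array([ 0.46065801, -0.3299627 , -0.25730284]), 'moment': array([ 0.00147061,  0.01964341, -0.00841069]), 'grip_width': 0.08811880657411203}
side {'intrinsics': array([[454.03020892,   0.        , 321.27926477],
       [  0.        , 454.03020892, 238.72758313],
       [  0.        ,   0.        ,   1.        ]]), 'k1': -0.05721408305343035, 'eye': array([ 0.20690617, -0.41262489,  0.68234921]), 'attitude': array([ 0.87235014,  0.3422886 , -0.12600637, -0.3255244 ])}
top {'intrinsics': array([[497.18003289,   0.        , 32
[... 658 characters left out ...]
8, 0.1113], 0.75)]
top jigger_mid [([0.5252, -0.0042, 0.0412], 0.74)]
wrist {'intrinsics': array([[402.98791099,   0.        , 320.71884527],
       [  0.        , 402.98791099, 246.42389714],
       [  0.        ,   0.        ,   1.        ]]), 'k1': -0.08054708644151072, 'tool_from_camera': array([[-6.00720390e-04,  9.54152188e-01,  2.99321302e-01,
         8.33984429e-02],
       [ 9.99999199e-01,  9.06697934e-04, -8.83358140e-04,
        -2.64603045e-04],
       [-1.11425211e-03,  2.99320531e-01, -9.54151968e-01,
        -1.62899393e-01],
       [ 0.00000000e+00,  0.00000000e+00,  0.00000000e+00,
         1.00000000e+00]])}
wrist keyway []
wrist key_bow []
wrist cashbox []
wrist stand []
```

View pics/top0.png

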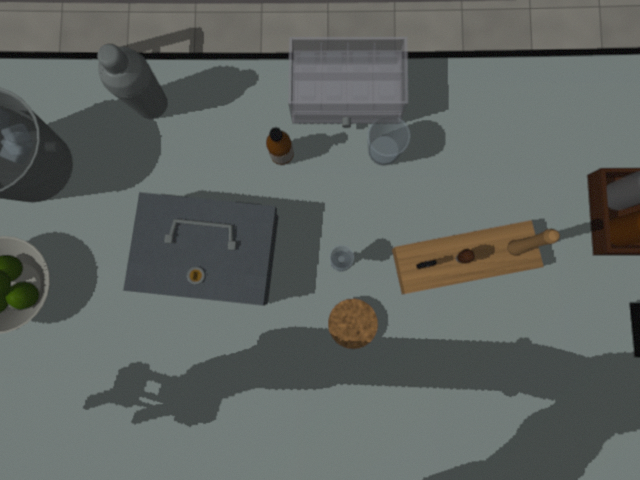

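View pics/side0.png

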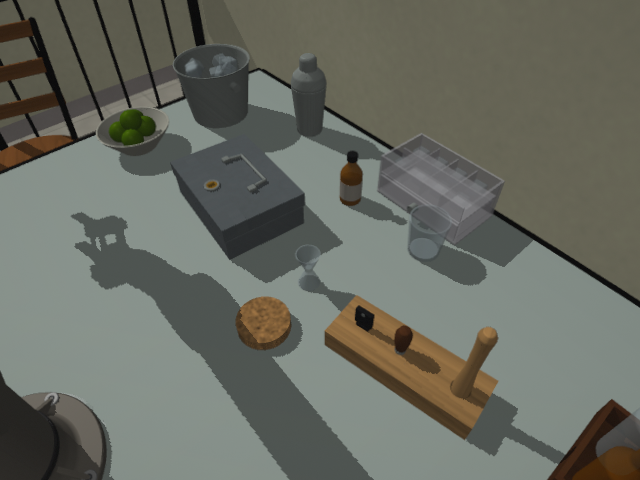

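The top view shows the box left (lock near 195,275) and the stand right (key near 427,265). The side view agrees. I'll go over the lock first.

Call:
{"method": "send_rows", "body": {"increments": [{"x":-0.25,"y":-0.18,"z":0,"roll":0,"fingers":-1},{"x":-0.5,"y":-0.36,"z":0,"roll":0,"fingers":-1},{"x":-0.75,"y":-0.54,"z":0,"roll":0,"fingers":-1},{"x":-1,"y":-0.73,"z":0,"roll":0,"fingers":-1},{"x":-1,"y":-0.73,"z":0,"roll":0,"fingers":-1}]}}

```text
clock: 1.17
tcp_pos: [0.2814, 0.5264, 0.223]
tool_rot: [0.002, 0.142, 0.99, -0.001]
force: [1.3, 0.1, -0.6]
grip_width: 0.0877
```

Call:
{"method": "send_rows", "body": {"increments": [{"x":-0.25,"y":-0.18,"z":0,"roll":0,"fingers":-1},{"x":-0.5,"y":-0.36,"z":0,"roll":0,"fingers":-1},{"x":-0.75,"y":-0.54,"z":0,"roll":0,"fingers":-1},{"x":-1,"y":-0.73,"z":0,"roll":0,"fingers":-1},{"x":-1,"y":-0.73,"z":0,"roll":0,"fingers":-1}]}}

```text
clock: 1.58
tcp_pos: [0.3721, 0.4092, 0.223]
tool_rot: [0.001, 0.142, 0.99, -0.001]
force: [0.2, -0.2, 0.0]
grip_width: 0.0874
```

Call:
{"method": "send_rows", "body": {"increments": [{"x":-0.25,"y":-0.18,"z":0,"roll":0,"fingers":-1},{"x":-0.5,"y":-0.36,"z":0,"roll":0,"fingers":-1},{"x":-0.75,"y":-0.54,"z":0,"roll":0,"fingers":-1},{"x":-1,"y":-0.73,"z":0,"roll":0,"fingers":-1},{"x":-1,"y":-0.73,"z":0,"roll":0,"fingers":-1}]}}

```text
clock: 2.0
tcp_pos: [0.463, 0.2922, 0.2231]
tool_rot: [0.002, 0.142, 0.99, -0.001]
force: [1.0, -0.4, -0.3]
grip_width: 0.0878
```

Call:
{"method": "send_rows", "body": {"increments": [{"x":-0.25,"y":-0.18,"z":0,"roll":0,"fingers":-1},{"x":-0.37,"y":-0.26,"z":0,"roll":0,"fingers":-1},{"x":-0.37,"y":-0.26,"z":0,"roll":0,"fingers":-1},{"x":-0.37,"y":-0.26,"z":0,"roll":0,"fingers":-1}]}}

```text
clock: 2.33
tcp_pos: [0.4927, 0.2572, 0.2227]
tool_rot: [0.0, 0.138, 0.99, 0.0]
force: [-0.7, 0.1, 0.2]
grip_width: 0.0878
```

```bash
python3 - <<'E'
from h import *
s=sense();T=campose('wrist',s);im=capture('wrist');save(im,'w1')
print(s['clock'],s['joints'].round(3),s['tcp_pos'],s['tool_rot'])
for t in ['keyway','cashbox']:
    print(t,[(np.round(w(T,r['position']),4).tolist(),round(r['conf'],2)) for r in landmark_of('wrist',t)[:3]])
E
```

```text
2.3333 [-0.762  0.282  0.206  1.856 -0.067  1.011  0.766] [0.4926959  0.25720792 0.22271073] [3.17293142e-05 1.37611667e-01 9.90486255e-01 7.72238121e-05]
keyway []
cashbox [([0.5402, 0.2493, 0.0009], 0.74)]
```

View pics/w1.png

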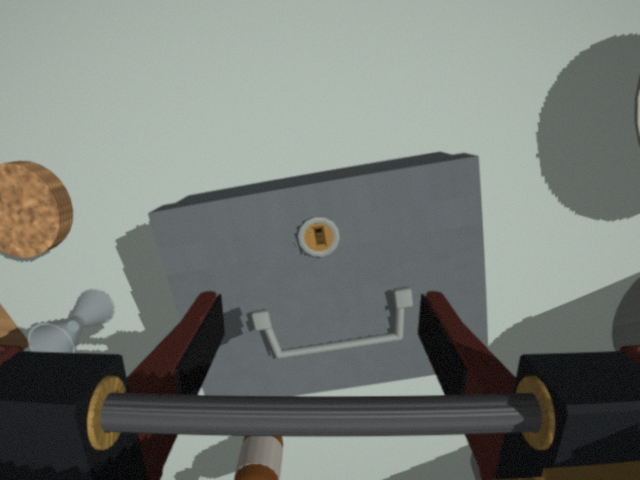

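The lock's bezel is at (319,237), and the slot runs near vertical, along the box's x. I'll measure it precisely.

```bash
python3 - <<'E'
from h import *
s=sense();T=campose('wrist',s)
im=cv2.imread('pics/w1.png')
c=im[205:270,285:355];cv2.imwrite('pics/w1c.png',cv2.resize(c,None,fx=8,fy=8,interpolation=cv2.INTER_CUBIC))
# warp to metric plane z=.094
g=np.zeros((400,400,2),np.float32)
x0,y0=0.492,0.256
H=.04
for i in range(400):
  for j in range(400):
    X=x0+H/2-i*H/400; Y=y0+H/2-j*H/400
    g[i,j]=proj('wrist',T,[X,Y,.094])
cv2.imwrite('pics/w1m.png',cv2.remap(im,g,None,cv2.INTER_CUBIC))
for u,v in [(150,212),(479,156),(319,237)]: print(onplane('wrist',T,u,v,.09 if u!=319 else .094))
E
```

```text
Traceback (most recent call last):
  File "h.py", line 20, in proj
    p=camera_params(name);K=np.array(p['intrinsics']);k=p['k1']
ValueError: time passes only in moves, steps and waits
```

View pics/w1c.png

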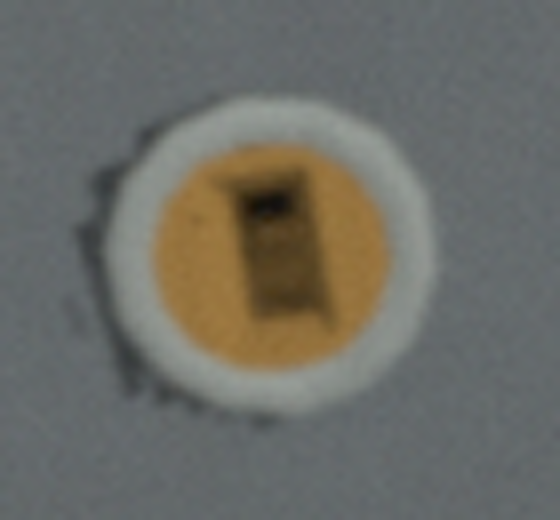

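```bash
python3 - <<'E'
import re
t=open('h.py').read()
t=t.replace("def q2R","import functools\n_cp=camera_params\n@functools.lru_cache(None)\ndef camera_params(n): return _cp(n)\ndef q2R",1)
t+='''
def projv(name,T,P):
    p=camera_params(name);K=np.array(p['intrinsics']);k=p['k1']
    c=(np.array(P)-T[:3,3])@T[:3,:3]; x=c[...,0]/-c[...,2];y=c[...,1]/c[...,2];f=1+k*(x*x+y*y)
    return np.stack([x*f*K[0,0]+K[0,2],y*f*K[1,1]+K[1,2]],-1)
def warp(name,T,im,x0,y0,z,H,n=500):
    a=(np.arange(n)+.5)/n*H
    X=x0+H/2-a[:,None]+0*a[None]; Y=y0+H/2-a[None]+0*a[:,None]
    g=projv(name,T,np.stack([X,Y,0*X+z],-1)).astype(np.float32)
    return cv2.remap(im,g,None,cv2.INTER_CUBIC)
'''
open('h.py','w').write(t)
E
python3 - <<'E'
from h import *
s=sense();T=campose('wrist',s);np.save('T1.npy',T)
im=cv2.imread('pics/w1.png')
m=warp('wrist',T,im,.492,.256,.094,.04);cv2.imwrite('pics/w1m.png',m)
m2=warp('wrist',T,im,.53,.25,.09,.3,600);cv2.imwrite('pics/w1l.png',m2)
# bezel/brass: threshold
hsv=cv2.cvtColor(m,cv2.COLOR_BGR2HSV)
msk=((hsv[...,1]>110)).astype(np.uint8)
cs,_=cv2.findContours(msk,cv2.RETR_EXTERNAL,cv2.CHAIN_APPROX_NONE);c=max(cs,key=cv2.contourArea)
(cx,cy),r=cv2.minEnclosingCircle(cv2.convexHull(c));M=cv2.moments(cv2.convexHull(c))
f=lambda px,py:(.492+.02-py*.04/500,.256+.02-px*.04/500)
print('brass',f(cx,cy),r*.04/500,f(M['m10']/M['m00'],M['m01']/M['m00']))
gr=cv2.cvtColor(m2,cv2.COLOR_BGR2GRAY)
l=cv2.createLineSegmentDetector().detect(cv2.GaussianBlur(gr,(5,5),0))[0][:,0]
L=np.hypot(l[:,2]-l[:,0],l[:,3]-l[:,1])
for i in np.argsort(-L)[:12]:
    a=l[i]; print(a.round(0),L[i].round(0),'world ang',np.degrees(np.arctan2(-(a[2]-a[0]),-(a[3]-a[1]))).round(2)%180)
E
```

```text
brass (0.4913531005859375, 0.25746924072265626) 0.010857619628906249 (0.49134027292673793, 0.25745385349958677)
[ 36. 432. 514. 480.] 481.0 world ang 84.2
[151.   1. 572. 120.] 438.0 world ang 74.24
[570. 152. 151.  34.] 435.0 world ang 74.32
[460. 490.  80. 451.] 383.0 world ang 84.21
[ 27. 430.  60. 114.] 317.0 world ang 174.16
[162.  82. 400. 107.] 239.0 world ang 84.02
[408. 188. 200. 167.] 209.0 world ang 84.14
[205. 178. 399. 198.] 195.0 world ang 84.28
[479. 258. 573. 152.] 142.0 world ang 138.52
[148.  33. 172. 171.] 140.0 world ang 9.880005
[356.  -1. 453.  25.] 100.0 world ang 74.76
[ 64. 112.  23.  37.] 85.0 world ang 29.02
```

View pics/w1m.png

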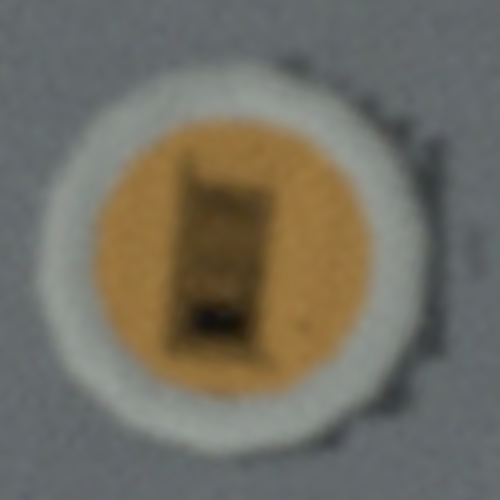

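View pics/w1l.png

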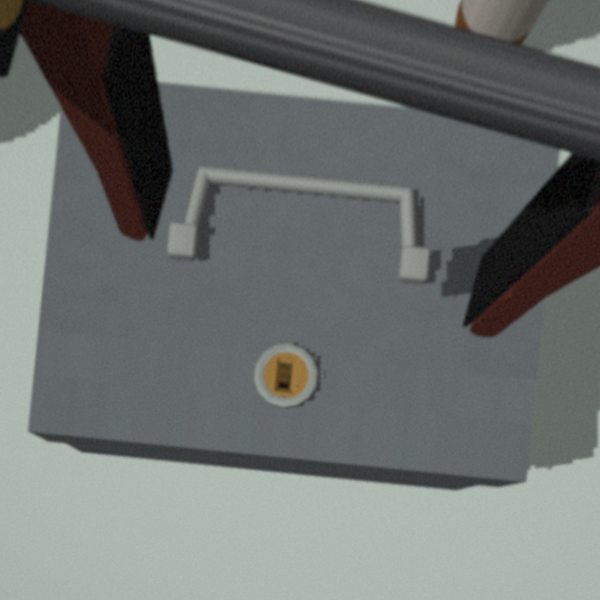

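Keyway about (0.4914, 0.2575), with the slot axis at -5.8°. On the way to the key I'll take a second view for the height.

Call:
{"method": "send_rows", "body": {"increments": [{"x":0,"y":-0.33,"z":0,"roll":0,"fingers":-1},{"x":0,"y":-0.66,"z":0,"roll":0,"fingers":-1},{"x":0,"y":-0.66,"z":0,"roll":0,"fingers":-1},{"x":0,"y":-0.66,"z":0,"roll":0,"fingers":-1}]}}

```text
clock: 2.82
tcp_pos: [0.4701, 0.1804, 0.2229]
tool_rot: [-0.0, 0.137, 0.991, 0.0]
force: [0.7, 0.6, 1.1]
grip_width: 0.0879
```

```bash
python3 - <<'E'
from h import *
s=sense();T=campose('wrist',s);im=capture('wrist');save(im,'w2');np.save('T2.npy',T)
print(s['clock'],s['tcp_pos'])
im=cv2.imread('pics/w2.png')
m=warp('wrist',T,im,.492,.256,.094,.06);cv2.imwrite('pics/w2m.png',m)
for z in (.088,.094,.1):
  m=warp('wrist',T,im,.492,.256,z,.04)
  hsv=cv2.cvtColor(m,cv2.COLOR_BGR2HSV);msk=(hsv[...,1]>110).astype(np.uint8)
  cs,_=cv2.findContours(msk,cv2.RETR_EXTERNAL,cv2.CHAIN_APPROX_NONE);c=max(cs,key=cv2.contourArea)
  M=cv2.moments(cv2.convexHull(c));px,py=M['m10']/M['m00'],M['m01']/M['m00']
  T1=np.load('T1.npy');m1=warp('wrist',T1,cv2.imread('pics/w1.png'),.492,.256,z,.04)
  hsv=cv2.cvtColor(m1,cv2.COLOR_BGR2HSV);msk=(hsv[...,1]>110).astype(np.uint8)
  cs,_=cv2.findContours(msk,cv2.RETR_EXTERNAL,cv2.CHAIN_APPROX_NONE);c=max(cs,key=cv2.contourArea)
  M=cv2.moments(cv2.convexHull(c));qx,qy=M['m10']/M['m00'],M['m01']/M['m00']
  f=lambda px,py:np.round((.512-py*.04/500,.276-px*.04/500),5)
  print(z,f(px,py),f(qx,qy))
E
```

```text
2.8167 [0.47012831 0.18036314 0.22289679]
0.088 [0.49516 0.25674] [0.49299 0.25696]
0.094 [0.49303 0.25565] [0.49134 0.25745]
0.1 [0.49091 0.25456] [0.48969 0.25794]
```

View pics/w2m.png

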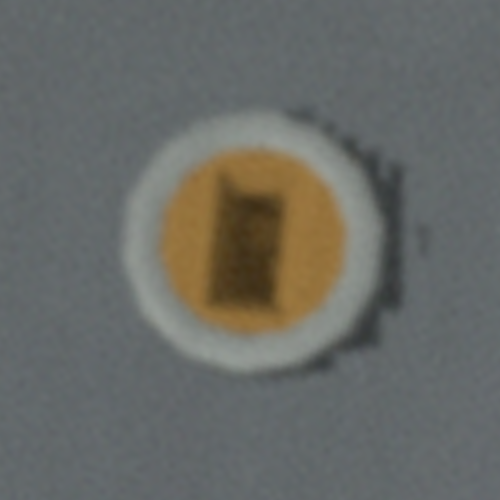

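Call:
{"method": "send_rows", "body": {"increments": [{"x":-0.13,"y":-0.3,"z":0,"roll":0,"fingers":-1},{"x":-0.26,"y":-0.6,"z":0,"roll":0,"fingers":-1},{"x":-0.38,"y":-0.87,"z":0,"roll":0,"fingers":-1}]}}

```text
clock: 3.12
tcp_pos: [0.4871, 0.0692, 0.2228]
tool_rot: [0.0, 0.134, 0.991, 0.0]
force: [0.6, -0.4, -0.2]
grip_width: 0.0877
```

Call:
{"method": "send_rows", "body": {"increments": [{"x":-0.13,"y":-0.3,"z":0,"roll":0,"fingers":-1},{"x":-0.26,"y":-0.6,"z":0,"roll":0,"fingers":-1},{"x":-0.38,"y":-0.87,"z":0,"roll":0,"fingers":-1}]}}

```text
clock: 3.37
tcp_pos: [0.5032, -0.0447, 0.2229]
tool_rot: [0.0, 0.135, 0.991, 0.0]
force: [1.8, -0.1, 0.9]
grip_width: 0.088
```

Call:
{"method": "send_rows", "body": {"increments": [{"x":-0.1,"y":-0.2,"z":0,"roll":0.019,"fingers":-1},{"x":-0.2,"y":-0.4,"z":0,"roll":0.038,"fingers":-1},{"x":-0.3,"y":-0.6,"z":0,"roll":0.057,"fingers":-1},{"x":-0.38,"y":-0.87,"z":0,"roll":0.076,"fingers":-1},{"x":-0.38,"y":-0.87,"z":0,"roll":0.095,"fingers":-1},{"x":-0.38,"y":-0.87,"z":0,"roll":0.114,"fingers":-1},{"x":-0.38,"y":-0.87,"z":0,"roll":0.133,"fingers":-1},{"x":-0.38,"y":-0.87,"z":0,"roll":0.152,"fingers":-1},{"x":-0.38,"y":-0.87,"z":0,"roll":0.17,"fingers":-1},{"x":-0.38,"y":-0.87,"z":0,"roll":0.174,"fingers":-1},{"x":-0.38,"y":-0.87,"z":0,"roll":0.174,"fingers":-1}]}}

```text
clock: 4.28
tcp_pos: [0.519, -0.1557, 0.2225]
tool_rot: [0.0, 0.63, 0.777, -0.0]
force: [0.2, -0.1, 0.1]
grip_width: 0.0878
```

```bash
python3 - <<'E'
from h import *
s=sense();T=campose('wrist',s);im=capture('wrist');save(im,'w3');np.save('T3.npy',T)
print(s['clock'],s['joints'].round(3),s['tcp_pos'],s['tool_rot'],s['force'])
for t in ['key_bow','key_shoulder','stand']:
    print(t,[(np.round(w(T,r['position']),4).tolist(),round(r['conf'],2)) for r in landmark_of('wrist',t)[:3]])
E
```

```text
4.2833 [-0.349  0.294  0.644  1.908 -0.207  1.006  0.595] [ 0.51899979 -0.15569518  0.22251154] [ 5.89467494e-05  6.29888633e-01  7.76685458e-01 -6.95352007e-05] [ 0.24018568 -0.10212346  0.08539257]
key_bow [([0.5149, -0.1535, 0.0694], 0.64)]
key_shoulder [([0.5146, -0.1566, 0.0485], 0.98)]
stand [([0.5319, -0.2421, 0.0024], 0.56)]
```

View pics/w3.png

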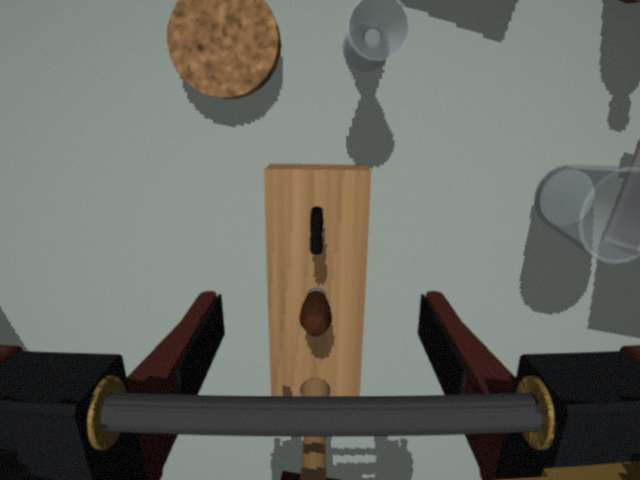

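```bash
python3 - <<'E'
from h import *
T=np.load('T3.npy');im=cv2.imread('pics/w3.png')
m=warp('wrist',T,im,.517,-.157,.089,.06);cv2.imwrite('pics/w3m.png',m)
m2=warp('wrist',T,im,.53,-.2,.045,.3,600)
gr=cv2.cvtColor(m2,cv2.COLOR_BGR2GRAY)
l=cv2.createLineSegmentDetector().detect(cv2.GaussianBlur(gr,(5,5),0))[0][:,0]
L=np.hypot(l[:,2]-l[:,0],l[:,3]-l[:,1])
for i in np.argsort(-L)[:10]:
    a=l[i]; p=lambda x,y:(.68-y*.3/600,-.05-x*.3/600); print(np.round(p(*a[:2])+p(*a[2:]),4),L[i].round(0),'ang',np.degrees(np.arctan2(-(a[2]-a[0]),-(a[3]-a[1]))).round(2)%180)
E
```

```text
[ 0.5506 -0.1038  0.5941 -0.3239] 449.0 ang 101.16
[ 0.5062 -0.3424  0.4653 -0.1359] 421.0 ang 101.2
[ 0.5281 -0.3401  0.6796 -0.3084] 309.0 ang 11.83
[ 0.6795 -0.3074  0.629  -0.241 ] 167.0 ang 127.2
[ 0.4666 -0.1163  0.5352 -0.1029] 140.0 ang 11.06
[ 0.4506 -0.2844  0.435  -0.3494] 134.0 ang 76.47
[ 0.6408 -0.1986  0.6795 -0.2317] 102.0 ang 139.55
[ 0.3977 -0.2966  0.418  -0.2585] 86.0 ang 61.94
[ 0.4426 -0.243   0.4513 -0.2849] 86.0 ang 101.75
[ 0.6318 -0.2432  0.6234 -0.2044] 79.0 ang 102.27
```

View pics/w3m.png

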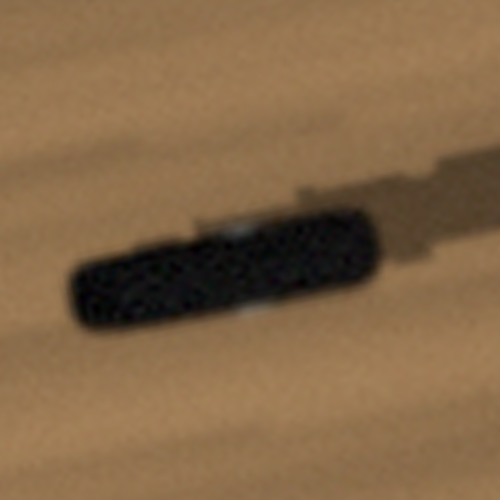

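Key head seen at (316,230), with its axis matching the stand's 101.2°. I'll correct by 4 mm and descend partway for a second view.

Call:
{"method": "send_rows", "body": {"increments": [{"x":0,"y":-0.034,"z":0.3,"roll":0.002,"fingers":-1},{"x":0,"y":-0.034,"z":0.5,"roll":0.002,"fingers":-1},{"x":0,"y":-0.034,"z":0.7,"roll":0.002,"fingers":-1},{"x":0,"y":-0.034,"z":0.85,"roll":0.002,"fingers":-1},{"x":0,"y":-0.034,"z":0.85,"roll":0.002,"fingers":-1},{"x":0,"y":-0.034,"z":0.85,"roll":0.002,"fingers":-1}]}}

```text
clock: 4.98
tcp_pos: [0.5135, -0.1582, 0.1203]
tool_rot: [-0.001, 0.636, 0.772, -0.001]
force: [0.3, 0.6, -0.1]
grip_width: 0.088
```

```bash
python3 - <<'E'
from h import *
s=sense();T=campose('wrist',s);im=capture('wrist');save(im,'w4');np.save('T4.npy',T)
print(s['clock'],s['tcp_pos'],s['tool_rot'],s['force'])
for t in ['key_bow','key_shoulder']:
    print(t,[(np.round(w(T,r['position']),4).tolist(),round(r['conf'],2)) for r in landmark_of('wrist',t)[:3]])
im=cv2.imread('pics/w4.png')
m=warp('wrist',T,im,.517,-.157,.089,.06);cv2.imwrite('pics/w4m.png',m)
E
```

```text
4.9833 [ 0.51349307 -0.15818064  0.1203311 ] [-6.93584203e-04  6.36190291e-01  7.71531683e-01 -5.43314689e-04] [ 0.28093991  0.57118038 -0.13242394]
key_bow [([0.5122, -0.1555, 0.0702], 0.87)]
key_shoulder [([0.5116, -0.1556, 0.0463], 0.67)]
```

View pics/w4.png

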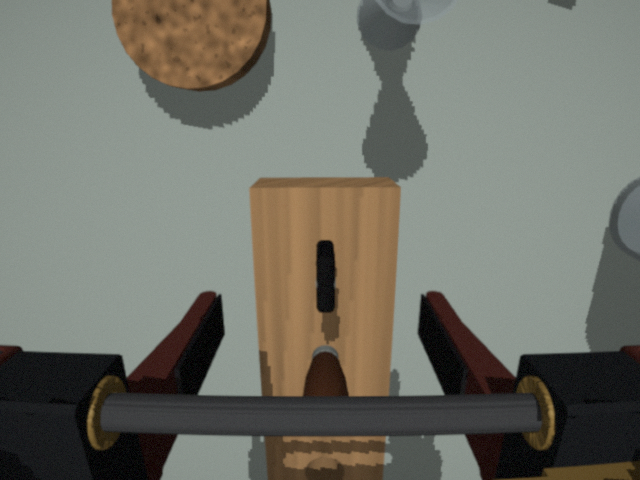

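View pics/w4m.png

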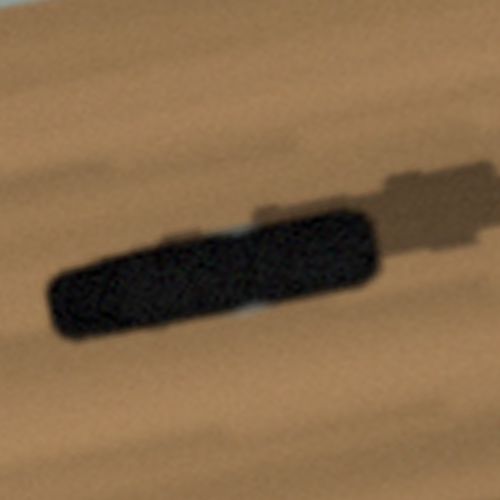

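Second view agrees on the height (far end of the head at the same spot). I'll correct 2 mm, descend and grip.

Call:
{"method": "send_rows", "body": {"increments": [{"x":0.01,"y":0.015,"z":0.15,"roll":-0.001,"fingers":-1},{"x":0.01,"y":0.015,"z":0.3,"roll":-0.001,"fingers":-1},{"x":0.01,"y":0.015,"z":0.45,"roll":-0.001,"fingers":-1},{"x":0.01,"y":0.015,"z":0.535,"roll":-0.001,"fingers":-1},{"x":0.01,"y":0.015,"z":0.535,"roll":-0.001,"fingers":-1},{"x":0.01,"y":0.015,"z":0.535,"roll":-0.001,"fingers":-1}]}}

```text
clock: 5.63
tcp_pos: [0.5159, -0.1568, 0.0571]
tool_rot: [0.0, 0.634, 0.773, 0.0]
force: [1.1, -0.6, -0.4]
grip_width: 0.0878
```

```bash
python3 - <<'E'
from h import *
s=sense();T=campose('wrist',s);im=capture('wrist');save(im,'w5')
print(s['clock'],s['tcp_pos'],s['tool_rot'],s['force'])
E
```

```text
5.6333 [ 0.51586298 -0.1568321   0.05708143] [2.30193874e-04 6.33991017e-01 7.73340367e-01 1.19844421e-04] [ 1.06376904 -0.59365351 -0.43076037]
```

View pics/w5.png

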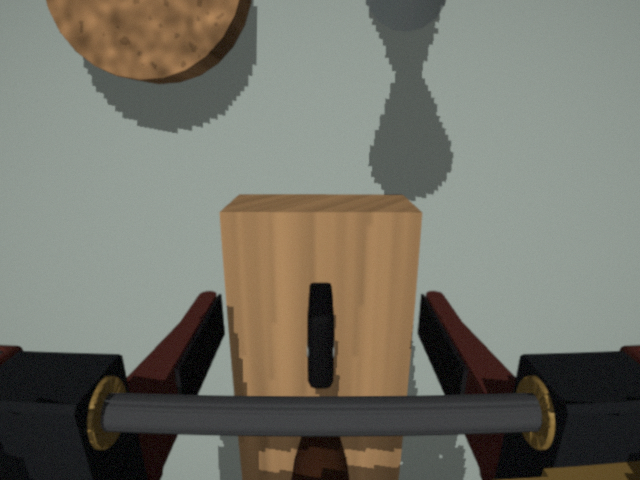

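Key centred at u=320 between the fingers. Closing.

Call:
{"method": "send_rows", "body": {"increments": [{"x":0,"y":0,"z":0,"roll":0,"fingers":1},{"x":0,"y":0,"z":0,"roll":0,"fingers":1},{"x":0,"y":0,"z":0,"roll":0,"fingers":1},{"x":0,"y":0,"z":0,"roll":0,"fingers":1},{"x":0,"y":0,"z":0,"roll":0,"fingers":1},{"x":0,"y":0,"z":0,"roll":0,"fingers":1},{"x":0,"y":0,"z":0,"roll":0,"fingers":1},{"x":0,"y":0,"z":0,"roll":0,"fingers":1}], "force": 30}}

```text
clock: 6.35
tcp_pos: [0.5155, -0.1566, 0.0564]
tool_rot: [-0.0, 0.634, 0.773, -0.0]
force: [-0.4, 0.2, 0.3]
grip_width: 0.0378
```

Call:
{"method": "send_rows", "body": {"increments": [{"x":0,"y":0,"z":0,"roll":0,"fingers":1},{"x":0,"y":0,"z":0,"roll":0,"fingers":1},{"x":0,"y":0,"z":0,"roll":0,"fingers":1},{"x":0,"y":0,"z":0,"roll":0,"fingers":1}]}}

```text
clock: 6.68
tcp_pos: [0.5155, -0.1566, 0.0564]
tool_rot: [-0.0, 0.634, 0.773, -0.0]
force: [0.0, 0.4, -0.6]
grip_width: 0.0113
```

```bash
python3 - <<'E'
from h import *
s=sense();T=campose('wrist',s);im=capture('wrist');save(im,'w6');np.save('T6.npy',T)
print(s['clock'],s['tcp_pos'],s['tool_rot'],s['force'],s['moment'],s['grip_width'])
im=cv2.imread('pics/w6.png');cv2.imwrite('pics/w6c.png',cv2.resize(im[190:420,200:440],None,fx=2.4,fy=2.4))
for t in ['key_bow','key_shoulder']:
    print(t,[(np.round(w(T,r['position']),4).tolist(),round(r['conf'],2)) for r in landmark_of('wrist',t)[:3]])
E
```

```text
6.6833 [ 0.51545427 -0.15661215  0.0564133 ] [-2.75747359e-05  6.33991214e-01  7.73340249e-01 -1.19022143e-05] [ 0.0381677   0.38058362 -0.64890757] [-0.04456276 -0.03414267 -0.0249503 ] 0.011334193713822136
key_bow [([0.5139, -0.1538, 0.0704], 0.8)]
key_shoulder [([0.5151, -0.1589, 0.0469], 0.58)]
```

View pics/w6c.png

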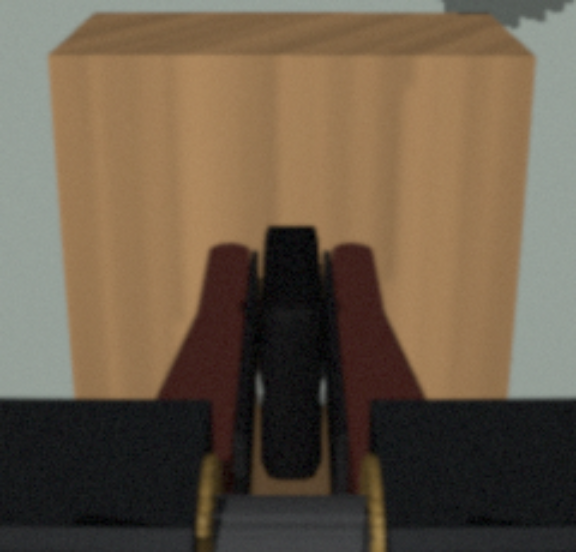

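Call:
{"method": "send_rows", "body": {"increments": [{"x":0,"y":0,"z":0,"roll":0,"fingers":1},{"x":0,"y":0,"z":0,"roll":0,"fingers":1},{"x":0,"y":0,"z":0,"roll":0,"fingers":1},{"x":0,"y":0,"z":-0.08,"roll":0,"fingers":1},{"x":0,"y":0,"z":-0.16,"roll":0,"fingers":1},{"x":0,"y":0,"z":-0.26,"roll":0,"fingers":1},{"x":0,"y":0,"z":-0.4,"roll":0,"fingers":1},{"x":0,"y":0,"z":-0.6,"roll":0,"fingers":1},{"x":0,"y":0,"z":-0.8,"roll":0,"fingers":1},{"x":0,"y":0,"z":-1,"roll":0,"fingers":1},{"x":0,"y":0,"z":-1,"roll":0,"fingers":1},{"x":0,"y":0,"z":-1,"roll":0,"fingers":1}]}}

```text
clock: 7.83
tcp_pos: [0.5166, -0.1568, 0.1786]
tool_rot: [0.002, 0.634, 0.773, 0.001]
force: [-0.4, 0.1, -1.1]
grip_width: 0.01
```

```bash
python3 - <<'E'
from h import *
s=sense();T=campose('wrist',s);im=capture('wrist');save(im,'w7');np.save('T7.npy',T)
print(s['clock'],s['joints'].round(3),s['tcp_pos'],s['tool_rot'],s['force'],s['moment'],s['grip_width'])
im=cv2.imread('pics/w7.png');cv2.imwrite('pics/w7c.png',cv2.resize(im[190:420,200:440],None,fx=2.4,fy=2.4))
E
```

```text
7.8333 [-0.326  0.347  0.63   1.96  -0.258  0.91   0.632] [ 0.51657441 -0.15680391  0.1786133 ] [0.00155076 0.6339556  0.77336663 0.00139164] [-0.42944393  0.12296717 -1.13403295] [-0.02565984  0.01522248  0.00845922] 0.009965813268603496
```

View pics/w7c.png

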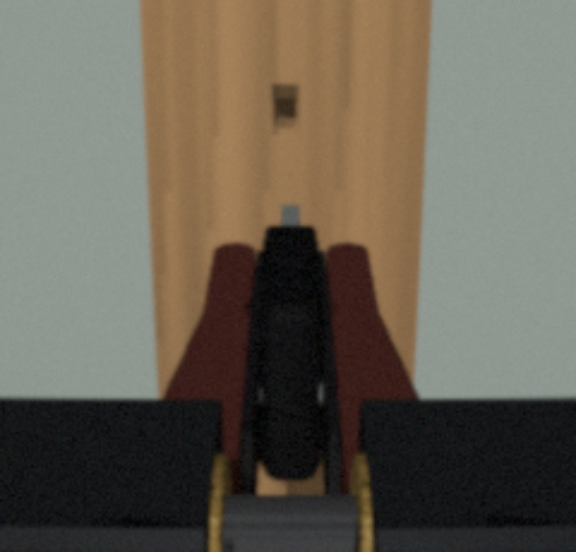

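```bash
python3 - <<'E'
from h import *
Tc=np.array(camera_params('wrist')['tool_from_camera'])
im=cv2.imread('pics/w7.png');cv2.imwrite('pics/w7d.png',cv2.resize(im[260:300,295:345],None,fx=12,fy=12,interpolation=cv2.INTER_CUBIC))
for u,v in [(320.8,275.5),(321,276),(321,284),(321,389)]:
    o,d=ray('wrist',Tc,u,v)
    for z in (.0385,-.0326,.0034): print(u,v,z,(o+d*(z-o[2])/d[2]).round(4))
E
```

```text
320.8 275.5 0.0385 [ 0.0034 -0.0007  0.0385]
320.8 275.5 -0.0326 [ 0.0314 -0.0008 -0.0326]
320.8 275.5 0.0034 [ 0.0173 -0.0007  0.0034]
321 276 0.0385 [ 0.0032 -0.0006  0.0385]
321 276 -0.0326 [ 0.0312 -0.0007 -0.0326]
321 276 0.0034 [ 0.017  -0.0007  0.0034]
321 284 0.0385 [-0.0015 -0.0006  0.0385]
321 284 -0.0326 [ 0.0282 -0.0007 -0.0326]
321 284 0.0034 [ 0.0132 -0.0007  0.0034]
321 389 0.0385 [-0.0692 -0.0006  0.0385]
321 389 -0.0326 [-0.0156 -0.0007 -0.0326]
321 389 0.0034 [-0.0427 -0.0007  0.0034]
```

View pics/w7d.png

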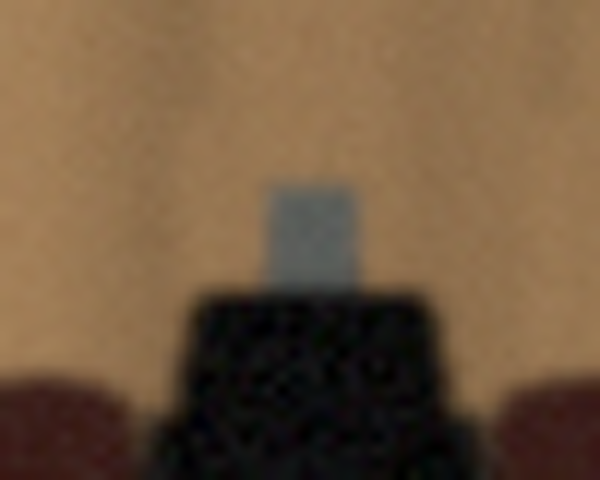

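The key is gripped straight with its tip visible at (321,275). Travelling to the lock.

Call:
{"method": "send_rows", "body": {"increments": [{"x":0.15,"y":0.02,"z":0,"roll":0,"fingers":1},{"x":0.4,"y":0.06,"z":0,"roll":0,"fingers":1},{"x":0.65,"y":0.09,"z":0,"roll":0,"fingers":1},{"x":0.86,"y":0.12,"z":0,"roll":0,"fingers":1}]}}

```text
clock: 8.22
tcp_pos: [0.5081, -0.0508, 0.1754]
tool_rot: [-0.001, 0.634, 0.773, -0.001]
force: [0.8, -0.2, -0.9]
grip_width: 0.0098
```

Call:
{"method": "send_rows", "body": {"increments": [{"x":0.22,"y":0.03,"z":0,"roll":0,"fingers":1},{"x":0.44,"y":0.06,"z":0,"roll":0,"fingers":1},{"x":0.65,"y":0.09,"z":0,"roll":0,"fingers":1},{"x":0.86,"y":0.12,"z":0,"roll":0,"fingers":1}]}}

```text
clock: 8.55
tcp_pos: [0.502, 0.0526, 0.1755]
tool_rot: [-0.001, 0.634, 0.773, -0.001]
force: [0.1, -0.2, -0.6]
grip_width: 0.0098
```

Call:
{"method": "send_rows", "body": {"increments": [{"x":0.22,"y":0.03,"z":0,"roll":0,"fingers":1},{"x":0.44,"y":0.06,"z":0,"roll":0,"fingers":1},{"x":0.65,"y":0.09,"z":0,"roll":0,"fingers":1},{"x":0.86,"y":0.12,"z":0,"roll":0,"fingers":1}]}}

```text
clock: 8.88
tcp_pos: [0.4959, 0.1565, 0.1754]
tool_rot: [-0.0, 0.634, 0.773, -0.001]
force: [-0.0, -0.1, -0.2]
grip_width: 0.0097
```

Call:
{"method": "send_rows", "body": {"increments": [{"x":0.2,"y":0.03,"z":0,"roll":-0.018,"fingers":1},{"x":0.4,"y":0.06,"z":0,"roll":-0.036,"fingers":1},{"x":0.58,"y":0.09,"z":0,"roll":-0.054,"fingers":1},{"x":0.72,"y":0.11,"z":0,"roll":-0.072,"fingers":1},{"x":0.81,"y":0.12,"z":0,"roll":-0.09,"fingers":1},{"x":0.84,"y":0.126,"z":0,"roll":-0.108,"fingers":1},{"x":0.84,"y":0.126,"z":0,"roll":-0.126,"fingers":1},{"x":0.84,"y":0.126,"z":0,"roll":-0.144,"fingers":1},{"x":0.84,"y":0.126,"z":0,"roll":-0.162,"fingers":1},{"x":0.84,"y":0.126,"z":0,"roll":-0.18,"fingers":1},{"x":0.84,"y":0.126,"z":0,"roll":-0.195,"fingers":1},{"x":0.84,"y":0.126,"z":0,"roll":-0.202,"fingers":1}]}}

```text
clock: 9.88
tcp_pos: [0.4913, 0.2567, 0.1752]
tool_rot: [-0.001, 0.05, 0.999, -0.001]
force: [0.4, -0.4, -0.9]
grip_width: 0.0099
```

```bash
python3 - <<'E'
from h import *
s=sense();T=campose('wrist',s);im=capture('wrist');save(im,'w8');np.save('T8.npy',T)
print(s['clock'],s['joints'].round(3),s['tcp_pos'],s['tool_rot'],s['force'],s['moment'],s['grip_width'])
print(np.degrees(2*np.arctan2(s['tool_rot'][2],s['tool_rot'][1])))
E
```

```text
9.8833 [-0.778  0.336  0.227  1.906 -0.094  0.912  0.967] [0.49133007 0.25665572 0.1752129 ] [-1.05800773e-03  4.96649397e-02  9.98765090e-01 -7.55207739e-04] [ 0.35637284 -0.37986676 -0.91282275] [ 0.01580587 -0.00410453 -0.00819793] 0.009894213550940384
174.30647006146845
```

View pics/w8.png

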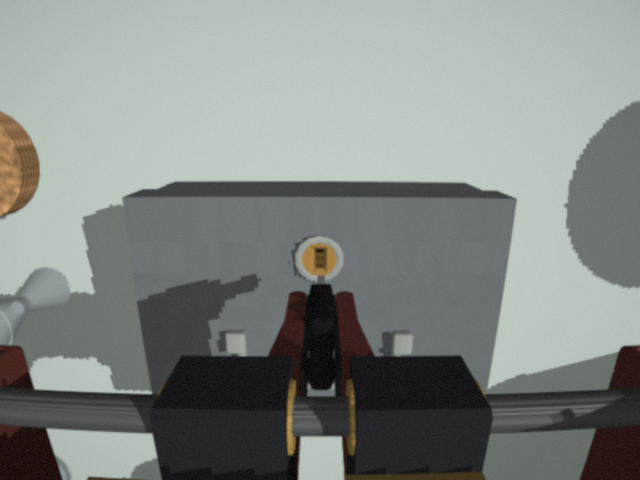

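The slot lines up with the tool (bezel at 320,260). I'll descend until the tip is about 6 mm above the face and look.

Call:
{"method": "send_rows", "body": {"increments": [{"x":0,"y":0,"z":0.08,"roll":0,"fingers":1},{"x":0,"y":0,"z":0.16,"roll":0,"fingers":1},{"x":0,"y":0,"z":0.24,"roll":0,"fingers":1},{"x":0,"y":0,"z":0.28,"roll":0,"fingers":1},{"x":0,"y":0,"z":0.28,"roll":0,"fingers":1},{"x":0,"y":0,"z":0.28,"roll":0,"fingers":1}]}}

```text
clock: 10.43
tcp_pos: [0.4919, 0.2571, 0.1422]
tool_rot: [-0.0, 0.052, 0.999, -0.0]
force: [-0.4, 0.7, -0.8]
grip_width: 0.0096
```

```bash
python3 - <<'E'
from h import *
s=sense();T=campose('wrist',s);im=capture('wrist');save(im,'w9');np.save('T9.npy',T);save(capture('side'),'s9');save(capture('top'),'t9')
print(s['clock'],s['tcp_pos'],s['tool_rot'],s['force'],s['moment'])
im=cv2.imread('pics/w9.png');cv2.imwrite('pics/w9c.png',cv2.resize(im[235:305,280:360],None,fx=8,fy=8,interpolation=cv2.INTER_CUBIC))
im=cv2.imread('pics/s9.png');cv2.imwrite('pics/s9c.png',cv2.resize(im[100:240,150:290],None,fx=4,fy=4,interpolation=cv2.INTER_CUBIC))
E
```

```text
10.4333 [0.49185207 0.25706748 0.14216989] [-4.87306927e-04  5.22025654e-02  9.98636281e-01 -4.83488452e-04] [-0.43541369  0.73722183 -0.83993063] [ 0.03864365 -0.02676527 -0.01277789]
```

View pics/w9c.png

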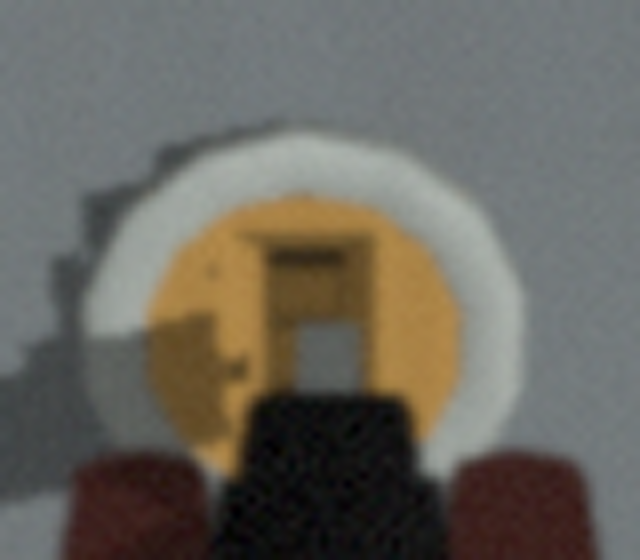

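View pics/s9c.png

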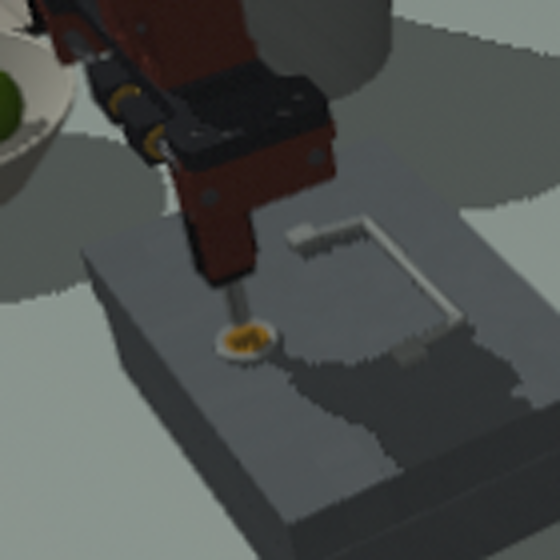

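```bash
python3 - <<'E'
from h import *
Tc=np.array(camera_params('wrist')['tool_from_camera'])
def tp(u,v,z):
    o,d=ray('wrist',Tc,280+u/8,235+v/8); return ((o+d*(z-o[2])/d[2])*1000).round(2)[:2]
for zf in (.046,.048,.05):
  print(zf,'brassL',tp(148,330,zf),'brassR',tp(463,330,zf),'brasstop',tp(305,197,zf),'bezelL',tp(84,310,zf),'R',tp(525,310,zf),'top',tp(305,130,zf),'slot top L/R',tp(262,240,zf),tp(372,240,zf))
for z in (.0375,.0385,.0395): print('tip L/R',tp(298,320,z),tp(362,320,z))
E
```

```text
0.046 brassL [  0.47 -12.31] brassR [0.45 9.6 ] brasstop [10.26 -1.37] bezelL [  1.96 -16.74] R [ 1.93 13.89] top [15.1  -1.35] slot top L/R [ 7.12 -4.34] [7.12 3.24]
0.048 brassL [ -0.33 -12.43] brassR [-0.35  9.69] brasstop [ 9.56 -1.38] bezelL [  1.18 -16.89] R [ 1.15 14.02] top [14.44 -1.37] slot top L/R [ 6.39 -4.38] [6.39 3.28]
0.05 brassL [ -1.12 -12.55] brassR [-1.14  9.79] brasstop [ 8.86 -1.39] bezelL [  0.4  -17.05] R [ 0.37 14.16] top [13.79 -1.38] slot top L/R [ 5.66 -4.42] [5.66 3.31]
tip L/R [ 4.55 -1.8 ] [4.55 2.46]
tip L/R [ 4.16 -1.81] [4.15 2.47]
tip L/R [ 3.77 -1.82] [3.76 2.49]
```

In the hover picture the slot is centred at about (320,275) and the blade tip is at u≈321. In tool coordinates the tip is +1.7 mm in y and +0.6 mm in x off the keyway. I'll correct that and enter the first 6 mm.

Call:
{"method": "send_rows", "body": {"increments": [{"x":-0.005,"y":-0.014,"z":0,"roll":0,"fingers":1},{"x":-0.005,"y":-0.014,"z":0,"roll":0,"fingers":1},{"x":-0.005,"y":-0.014,"z":0.02,"roll":0,"fingers":1},{"x":-0.005,"y":-0.014,"z":0.04,"roll":0,"fingers":1},{"x":-0.005,"y":-0.014,"z":0.05,"roll":0,"fingers":1},{"x":-0.005,"y":-0.014,"z":0.05,"roll":0,"fingers":1}]}}

```text
clock: 11.08
tcp_pos: [0.4923, 0.2554, 0.1364]
tool_rot: [-0.0, 0.052, 0.999, -0.0]
force: [-0.1, -0.2, 0.6]
grip_width: 0.0102
```

```bash
python3 - <<'E'
from h import *
s=sense();T=campose('wrist',s);im=capture('wrist');save(im,'w10')
print(s['clock'],s['tcp_pos'],s['tool_rot'],s['force'],s['moment'])
im=cv2.imread('pics/w10.png');cv2.imwrite('pics/w10c.png',cv2.resize(im[235:305,280:360],None,fx=8,fy=8,interpolation=cv2.INTER_CUBIC))
E
```

```text
11.0833 [0.49232573 0.25542578 0.13641897] [-2.92317636e-04  5.20420669e-02  9.98644832e-01 -1.94530311e-04] [-0.11928078 -0.18447418  0.60503786] [ 0.06134404 -0.03510107  0.0145518 ]
```

View pics/w10c.png

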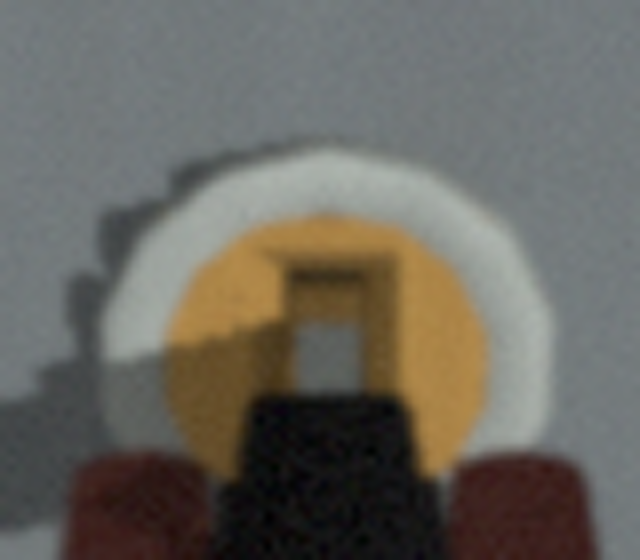

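Blade centred over the slot (u 330 against 327, enlarged). I'll enter to about 8 mm depth slowly.

Call:
{"method": "send_rows", "body": {"increments": [{"x":0,"y":0,"z":0.013,"roll":0,"fingers":1},{"x":0,"y":0,"z":0.026,"roll":0,"fingers":1},{"x":0,"y":0,"z":0.04,"roll":0,"fingers":1},{"x":0,"y":0,"z":0.04,"roll":0,"fingers":1}]}}

```text
clock: 11.47
tcp_pos: [0.4924, 0.2554, 0.1316]
tool_rot: [-0.0, 0.052, 0.999, -0.0]
force: [0.3, 0.1, -1.2]
grip_width: 0.0094
```

```bash
python3 - <<'E'
from h import *
Tc=np.array(camera_params('wrist')['tool_from_camera'])
def tp(u,v,z):
    o,d=ray('wrist',Tc,280+u/8,235+v/8); return ((o+d*(z-o[2])/d[2])*1000).round(2)[:2]
for z in (.0424,):print(tp(327,215,z),tp(165,330,z),tp(490,330,z),tp(330,148,z),tp(330,320,.0385))
s=sense();print(s['clock'],s['tcp_pos'],s['force'],s['moment'])
E
```

```text
[10.23  0.14] [  1.9  -10.94] [ 1.87 11.28] [15.    0.34] [4.16 0.33]
11.4667 [0.49237595 0.25541999 0.13164572] [ 0.32515319  0.10632729 -1.1690471 ] [-0.06299891  0.03805685  0.01069941]
```

Call:
{"method": "send_rows", "body": {"increments": [{"x":0,"y":0,"z":0.015,"roll":0,"fingers":1},{"x":0,"y":0,"z":0.03,"roll":0,"fingers":1},{"x":0,"y":0,"z":0.045,"roll":0,"fingers":1},{"x":0,"y":0,"z":0.045,"roll":0,"fingers":1}]}}

```text
clock: 11.8
tcp_pos: [0.4924, 0.2554, 0.1262]
tool_rot: [-0.0, 0.052, 0.999, -0.0]
force: [-0.3, -0.1, 0.5]
grip_width: 0.0095
```

No force so far at about 9 mm depth. I'll check the side play and the wiggle here.

Call:
{"method": "send_rows", "body": {"increments": [{"x":0.006,"y":0,"z":0,"roll":0,"fingers":1},{"x":0.012,"y":0,"z":0,"roll":0,"fingers":1},{"x":0.012,"y":0,"z":0,"roll":0,"fingers":1},{"x":0.012,"y":0,"z":0,"roll":0,"fingers":1}]}}

```text
clock: 12.13
tcp_pos: [0.4912, 0.2558, 0.1267]
tool_rot: [0.0, 0.052, 0.999, 0.0]
force: [-0.2, 0.7, -0.9]
grip_width: 0.0097
```

Call:
{"method": "send_rows", "body": {"increments": [{"x":-0.008,"y":0,"z":0,"roll":0,"fingers":1},{"x":-0.016,"y":0,"z":0,"roll":0,"fingers":1},{"x":-0.024,"y":0,"z":0,"roll":0,"fingers":1},{"x":-0.024,"y":0,"z":0,"roll":0,"fingers":1},{"x":-0.024,"y":0,"z":0,"roll":0,"fingers":1}]}}

```text
clock: 12.55
tcp_pos: [0.494, 0.2554, 0.1266]
tool_rot: [-0.0, 0.052, 0.999, -0.0]
force: [-0.3, -0.1, -0.4]
grip_width: 0.0101
```

±1.4 mm is free, so the key is well centred. I'll wiggle onwards in small steps.

Call:
{"method": "send_rows", "body": {"increments": [{"x":0.012,"y":0,"z":0.002,"roll":0,"fingers":1},{"x":0.024,"y":0,"z":0.004,"roll":0,"fingers":1},{"x":0.012,"y":0,"z":0.006,"roll":0,"fingers":1},{"x":0,"y":0,"z":0.008,"roll":0,"fingers":1},{"x":0.012,"y":0,"z":0.01,"roll":0,"fingers":1},{"x":0.024,"y":0,"z":0.012,"roll":0,"fingers":1},{"x":0.012,"y":0,"z":0.014,"roll":0,"fingers":1},{"x":0,"y":0,"z":0.016,"roll":0,"fingers":1},{"x":0.012,"y":0,"z":0.018,"roll":0,"fingers":1},{"x":0.024,"y":0,"z":0.02,"roll":0,"fingers":1},{"x":0.024,"y":0,"z":0.02,"roll":0,"fingers":1}]}}

```text
clock: 13.47
tcp_pos: [0.4909, 0.2557, 0.1242]
tool_rot: [-0.0, 0.052, 0.999, -0.0]
force: [-0.2, -0.5, -0.6]
grip_width: 0.0099
```

Call:
{"method": "send_rows", "body": {"increments": [{"x":-0.012,"y":0,"z":0.002,"roll":0,"fingers":1},{"x":-0.024,"y":0,"z":0.004,"roll":0,"fingers":1},{"x":-0.012,"y":0,"z":0.004,"roll":0,"fingers":1},{"x":0,"y":0,"z":0.004,"roll":0,"fingers":1},{"x":0,"y":0,"z":0.004,"roll":0,"fingers":1}]}}

```text
clock: 13.88
tcp_pos: [0.4909, 0.2557, 0.1237]
tool_rot: [-0.0, 0.052, 0.999, -0.0]
force: [-0.5, -0.8, 0.4]
grip_width: 0.0098
```

Call:
{"method": "send_rows", "body": {"increments": [{"x":-0.012,"y":0,"z":0.002,"roll":0,"fingers":1},{"x":-0.024,"y":0,"z":0.004,"roll":0,"fingers":1},{"x":-0.024,"y":0,"z":0.004,"roll":0,"fingers":1}]}}

```text
clock: 14.13
tcp_pos: [0.4939, 0.2554, 0.1233]
tool_rot: [-0.0, 0.052, 0.999, -0.0]
force: [-1.9, 0.8, 1.7]
grip_width: 0.0101
```

Call:
{"method": "send_rows", "body": {"increments": [{"x":0.012,"y":0,"z":0.001,"roll":0,"fingers":1},{"x":0.024,"y":0,"z":0.002,"roll":0,"fingers":1},{"x":0.012,"y":0,"z":0.003,"roll":0,"fingers":1},{"x":0,"y":0,"z":0.004,"roll":0,"fingers":1},{"x":0,"y":0,"z":0.004,"roll":0,"fingers":1}]}}

```text
clock: 14.55
tcp_pos: [0.4939, 0.2554, 0.1228]
tool_rot: [-0.0, 0.052, 0.999, -0.0]
force: [-1.4, 1.0, 1.6]
grip_width: 0.0099
```

Call:
{"method": "send_rows", "body": {"increments": [{"x":0.012,"y":0,"z":0.001,"roll":0,"fingers":1},{"x":0.024,"y":0,"z":0.002,"roll":0,"fingers":1},{"x":0.012,"y":0,"z":0.003,"roll":0,"fingers":1},{"x":0,"y":0,"z":0.004,"roll":0,"fingers":1},{"x":0,"y":0,"z":0.004,"roll":0,"fingers":1}]}}

```text
clock: 14.97
tcp_pos: [0.4939, 0.2554, 0.1223]
tool_rot: [-0.0, 0.052, 0.999, -0.0]
force: [-1.7, 0.6, 1.1]
grip_width: 0.0098
```

Call:
{"method": "send_rows", "body": {"increments": [{"x":0.012,"y":0,"z":0.001,"roll":0,"fingers":1},{"x":0.024,"y":0,"z":0.002,"roll":0,"fingers":1},{"x":0.012,"y":0,"z":0.003,"roll":0,"fingers":1},{"x":0,"y":0,"z":0.004,"roll":0,"fingers":1},{"x":0,"y":0,"z":0.004,"roll":0,"fingers":1}]}}

```text
clock: 15.38
tcp_pos: [0.4939, 0.2554, 0.1218]
tool_rot: [-0.0, 0.052, 0.999, -0.0]
force: [-0.8, 0.4, 0.5]
grip_width: 0.0098
```

Wafer contact is only about 2 N. Continuing.

Call:
{"method": "send_rows", "body": {"increments": [{"x":0.012,"y":0,"z":0.0015,"roll":0,"fingers":1},{"x":0.024,"y":0,"z":0.003,"roll":0,"fingers":1},{"x":0.012,"y":0,"z":0.0045,"roll":0,"fingers":1},{"x":0,"y":0,"z":0.006,"roll":0,"fingers":1},{"x":0.012,"y":0,"z":0.0075,"roll":0,"fingers":1},{"x":0.024,"y":0,"z":0.009,"roll":0,"fingers":1},{"x":0.012,"y":0,"z":0.0105,"roll":0,"fingers":1},{"x":0,"y":0,"z":0.012,"roll":0,"fingers":1},{"x":0,"y":0,"z":0.012,"roll":0,"fingers":1}]}}

```text
clock: 16.13
tcp_pos: [0.4939, 0.2554, 0.1203]
tool_rot: [-0.0, 0.052, 0.999, -0.0]
force: [-0.6, 1.3, -0.6]
grip_width: 0.0099
```

Call:
{"method": "send_rows", "body": {"increments": [{"x":0.012,"y":0,"z":0.0015,"roll":0,"fingers":1},{"x":0.024,"y":0,"z":0.003,"roll":0,"fingers":1},{"x":0.012,"y":0,"z":0.0045,"roll":0,"fingers":1},{"x":0,"y":0,"z":0.006,"roll":0,"fingers":1},{"x":0.012,"y":0,"z":0.0075,"roll":0,"fingers":1},{"x":0.024,"y":0,"z":0.009,"roll":0,"fingers":1},{"x":0.024,"y":0,"z":0.009,"roll":0,"fingers":1}]}}

```text
clock: 16.72
tcp_pos: [0.491, 0.2557, 0.1193]
tool_rot: [-0.0, 0.052, 0.999, -0.0]
force: [0.4, 0.1, 0.0]
grip_width: 0.0099
```

Call:
{"method": "send_rows", "body": {"increments": [{"x":-0.012,"y":0,"z":0.001,"roll":0,"fingers":1},{"x":-0.024,"y":0,"z":0.002,"roll":0,"fingers":1},{"x":-0.012,"y":0,"z":0.003,"roll":0,"fingers":1},{"x":0,"y":0,"z":0.004,"roll":0,"fingers":1},{"x":0,"y":0,"z":0.004,"roll":0,"fingers":1}]}}

```text
clock: 17.13
tcp_pos: [0.491, 0.2557, 0.1188]
tool_rot: [-0.0, 0.052, 0.999, -0.0]
force: [0.5, -0.5, -1.0]
grip_width: 0.0098
```

Call:
{"method": "send_rows", "body": {"increments": [{"x":-0.012,"y":0,"z":0.001,"roll":0,"fingers":1},{"x":-0.024,"y":0,"z":0.002,"roll":0,"fingers":1},{"x":-0.012,"y":0,"z":0.003,"roll":0,"fingers":1},{"x":0,"y":0,"z":0.004,"roll":0,"fingers":1},{"x":0,"y":0,"z":0.004,"roll":0,"fingers":1}]}}

```text
clock: 17.55
tcp_pos: [0.4911, 0.2557, 0.1183]
tool_rot: [0.0, 0.052, 0.999, 0.0]
force: [-0.8, -0.6, 0.2]
grip_width: 0.0098
```

Call:
{"method": "send_rows", "body": {"increments": [{"x":-0.012,"y":0,"z":0.0012,"roll":0,"fingers":1},{"x":-0.024,"y":0,"z":0.0025,"roll":0,"fingers":1},{"x":-0.012,"y":0,"z":0.0038,"roll":0,"fingers":1},{"x":0,"y":0,"z":0.005,"roll":0,"fingers":1},{"x":0,"y":0,"z":0.005,"roll":0,"fingers":1}]}}

```text
clock: 17.97
tcp_pos: [0.4915, 0.2557, 0.1179]
tool_rot: [0.0, 0.052, 0.999, 0.0]
force: [1.2, -0.5, 0.1]
grip_width: 0.0097
```

Call:
{"method": "send_rows", "body": {"increments": [{"x":-0.012,"y":0,"z":0.0012,"roll":0,"fingers":1},{"x":-0.024,"y":0,"z":0.0025,"roll":0,"fingers":1},{"x":-0.012,"y":0,"z":0.0038,"roll":0,"fingers":1},{"x":0,"y":0,"z":0.005,"roll":0,"fingers":1},{"x":0,"y":0,"z":0.005,"roll":0,"fingers":1}]}}

```text
clock: 18.38
tcp_pos: [0.4916, 0.2557, 0.1174]
tool_rot: [0.001, 0.052, 0.999, 0.0]
force: [2.3, 0.2, 0.5]
grip_width: 0.0102
```

Call:
{"method": "send_rows", "body": {"increments": [{"x":-0.012,"y":0,"z":0.0012,"roll":0,"fingers":1},{"x":-0.024,"y":0,"z":0.0025,"roll":0,"fingers":1},{"x":-0.012,"y":0,"z":0.0038,"roll":0,"fingers":1},{"x":0,"y":0,"z":0.005,"roll":0,"fingers":1},{"x":0,"y":0,"z":0.005,"roll":0,"fingers":1}]}}

```text
clock: 18.8
tcp_pos: [0.4914, 0.2557, 0.1167]
tool_rot: [0.0, 0.052, 0.999, 0.0]
force: [1.2, -0.4, 0.5]
grip_width: 0.0097
```

Call:
{"method": "send_rows", "body": {"increments": [{"x":-0.012,"y":0,"z":0.0012,"roll":0,"fingers":1},{"x":-0.024,"y":0,"z":0.0025,"roll":0,"fingers":1},{"x":-0.012,"y":0,"z":0.0038,"roll":0,"fingers":1},{"x":0,"y":0,"z":0.005,"roll":0,"fingers":1},{"x":0,"y":0,"z":0.005,"roll":0,"fingers":1}]}}

```text
clock: 19.22
tcp_pos: [0.4913, 0.2556, 0.116]
tool_rot: [0.0, 0.052, 0.999, 0.0]
force: [2.0, -0.6, 0.6]
grip_width: 0.0099
```

Call:
{"method": "send_rows", "body": {"increments": [{"x":-0.012,"y":0,"z":0.0012,"roll":0,"fingers":1},{"x":-0.024,"y":0,"z":0.0025,"roll":0,"fingers":1},{"x":-0.012,"y":0,"z":0.0038,"roll":0,"fingers":1},{"x":0,"y":0,"z":0.005,"roll":0,"fingers":1},{"x":0,"y":0,"z":0.005,"roll":0,"fingers":1}]}}

```text
clock: 19.63
tcp_pos: [0.4912, 0.2556, 0.1154]
tool_rot: [0.0, 0.052, 0.999, -0.0]
force: [1.8, -0.7, -0.6]
grip_width: 0.0099
```

Call:
{"method": "send_rows", "body": {"increments": [{"x":-0.012,"y":0,"z":0.0015,"roll":0,"fingers":1},{"x":-0.024,"y":0,"z":0.003,"roll":0,"fingers":1},{"x":-0.012,"y":0,"z":0.0045,"roll":0,"fingers":1},{"x":0,"y":0,"z":0.006,"roll":0,"fingers":1},{"x":-0.012,"y":0,"z":0.0075,"roll":0,"fingers":1},{"x":-0.024,"y":0,"z":0.009,"roll":0,"fingers":1},{"x":-0.012,"y":0,"z":0.0105,"roll":0,"fingers":1},{"x":0,"y":0,"z":0.012,"roll":0,"fingers":1},{"x":0,"y":0,"z":0.012,"roll":0,"fingers":1}]}}

```text
clock: 20.38
tcp_pos: [0.4912, 0.2557, 0.114]
tool_rot: [0.0, 0.052, 0.999, 0.0]
force: [0.6, 0.6, -0.5]
grip_width: 0.0103
```

Call:
{"method": "send_rows", "body": {"increments": [{"x":-0.012,"y":0,"z":0.0015,"roll":0,"fingers":1},{"x":-0.024,"y":0,"z":0.003,"roll":0,"fingers":1},{"x":-0.012,"y":0,"z":0.0045,"roll":0,"fingers":1},{"x":0,"y":0,"z":0.006,"roll":0,"fingers":1},{"x":-0.012,"y":0,"z":0.0075,"roll":0,"fingers":1},{"x":-0.024,"y":0,"z":0.009,"roll":0,"fingers":1},{"x":-0.024,"y":0,"z":0.009,"roll":0,"fingers":1}]}}

```text
clock: 20.97
tcp_pos: [0.4939, 0.2554, 0.1128]
tool_rot: [-0.0, 0.052, 0.999, -0.0]
force: [-1.4, 0.8, -1.3]
grip_width: 0.0097
```

Call:
{"method": "send_rows", "body": {"increments": [{"x":0.012,"y":0,"z":0.0012,"roll":0,"fingers":1},{"x":0.024,"y":0,"z":0.0025,"roll":0,"fingers":1},{"x":0.012,"y":0,"z":0.0038,"roll":0,"fingers":1},{"x":0,"y":0,"z":0.005,"roll":0,"fingers":1},{"x":0,"y":0,"z":0.005,"roll":0,"fingers":1}]}}

```text
clock: 21.38
tcp_pos: [0.4939, 0.2554, 0.1122]
tool_rot: [-0.0, 0.052, 0.999, -0.0]
force: [-0.9, -0.6, 1.6]
grip_width: 0.0099
```

Call:
{"method": "send_rows", "body": {"increments": [{"x":0.012,"y":0,"z":0.0012,"roll":0,"fingers":1},{"x":0.024,"y":0,"z":0.0025,"roll":0,"fingers":1},{"x":0.012,"y":0,"z":0.0038,"roll":0,"fingers":1},{"x":0,"y":0,"z":0.005,"roll":0,"fingers":1},{"x":0,"y":0,"z":0.005,"roll":0,"fingers":1}]}}

```text
clock: 21.8
tcp_pos: [0.4938, 0.2554, 0.1116]
tool_rot: [-0.0, 0.052, 0.999, -0.0]
force: [-2.4, 0.5, 1.8]
grip_width: 0.0095
```

Call:
{"method": "send_rows", "body": {"increments": [{"x":0.012,"y":0,"z":0.0012,"roll":0,"fingers":1},{"x":0.024,"y":0,"z":0.0025,"roll":0,"fingers":1},{"x":0.012,"y":0,"z":0.0038,"roll":0,"fingers":1},{"x":0,"y":0,"z":0.005,"roll":0,"fingers":1},{"x":0,"y":0,"z":0.005,"roll":0,"fingers":1}]}}

```text
clock: 22.22
tcp_pos: [0.4939, 0.2554, 0.111]
tool_rot: [-0.0, 0.052, 0.999, -0.0]
force: [-1.1, -0.3, 1.5]
grip_width: 0.0098
```

Call:
{"method": "send_rows", "body": {"increments": [{"x":0.012,"y":0,"z":0.0012,"roll":0,"fingers":1},{"x":0.024,"y":0,"z":0.0025,"roll":0,"fingers":1},{"x":0.012,"y":0,"z":0.0038,"roll":0,"fingers":1},{"x":0,"y":0,"z":0.005,"roll":0,"fingers":1},{"x":0,"y":0,"z":0.005,"roll":0,"fingers":1}]}}

```text
clock: 22.63
tcp_pos: [0.4939, 0.2554, 0.1104]
tool_rot: [-0.0, 0.052, 0.999, -0.0]
force: [-1.6, 1.2, 2.0]
grip_width: 0.0101
```

Call:
{"method": "send_rows", "body": {"increments": [{"x":0.012,"y":0,"z":0.0015,"roll":0,"fingers":1},{"x":0.024,"y":0,"z":0.003,"roll":0,"fingers":1},{"x":0.012,"y":0,"z":0.0045,"roll":0,"fingers":1},{"x":0,"y":0,"z":0.006,"roll":0,"fingers":1},{"x":0.012,"y":0,"z":0.0075,"roll":0,"fingers":1},{"x":0.024,"y":0,"z":0.009,"roll":0,"fingers":1},{"x":0.012,"y":0,"z":0.0105,"roll":0,"fingers":1},{"x":0,"y":0,"z":0.012,"roll":0,"fingers":1},{"x":0,"y":0,"z":0.012,"roll":0,"fingers":1}]}}

```text
clock: 23.38
tcp_pos: [0.4938, 0.2554, 0.109]
tool_rot: [-0.0, 0.052, 0.999, -0.0]
force: [-1.3, -0.6, 0.9]
grip_width: 0.0096
```

Call:
{"method": "send_rows", "body": {"increments": [{"x":0.012,"y":0,"z":0.0015,"roll":0,"fingers":1},{"x":0.024,"y":0,"z":0.003,"roll":0,"fingers":1},{"x":0.012,"y":0,"z":0.0045,"roll":0,"fingers":1},{"x":0,"y":0,"z":0.006,"roll":0,"fingers":1},{"x":0.012,"y":0,"z":0.0075,"roll":0,"fingers":1},{"x":0.024,"y":0,"z":0.009,"roll":0,"fingers":1},{"x":0.012,"y":0,"z":0.0105,"roll":0,"fingers":1},{"x":0,"y":0,"z":0.012,"roll":0,"fingers":1},{"x":0.012,"y":0,"z":0.0135,"roll":0,"fingers":1},{"x":0.012,"y":0,"z":0.0135,"roll":0,"fingers":1}]}}

```text
clock: 24.22
tcp_pos: [0.4926, 0.2555, 0.1073]
tool_rot: [0.0, 0.052, 0.999, -0.0]
force: [0.6, 0.5, 0.3]
grip_width: 0.0099
```

Call:
{"method": "send_rows", "body": {"increments": [{"x":0,"y":0,"z":0.003,"roll":0,"fingers":1},{"x":0,"y":0,"z":0.006,"roll":0,"fingers":1},{"x":0,"y":0,"z":0.009,"roll":0,"fingers":1},{"x":0,"y":0,"z":0.009,"roll":0,"fingers":1}]}}

```text
clock: 24.55
tcp_pos: [0.4926, 0.2555, 0.1062]
tool_rot: [0.0, 0.052, 0.999, -0.0]
force: [0.5, 0.1, -0.4]
grip_width: 0.0096
```

```bash
python3 - <<'E'
from h import *
s=sense();T=campose('wrist',s);im=capture('wrist');save(im,'w11');save(capture('side'),'s11')
print(s['clock'],s['joints'].round(3),s['tcp_pos'],s['tool_rot'],s['force'],s['moment'])
a=cv2.resize(cv2.imread('pics/w11.png')[225:325,260:380],None,fx=4,fy=4,interpolation=cv2.INTER_CUBIC)
b=cv2.resize(cv2.imread('pics/s11.png')[140:220,170:250],None,fx=5,fy=5,interpolation=cv2.INTER_CUBIC)
cv2.imwrite('pics/c11.png',np.hstack([a[:400,:390],b[:400]]))
E
```

```text
24.55 [-0.757  0.428  0.209  1.96  -0.125  0.765  0.991] [0.49263037 0.25550105 0.10624047] [ 5.84190964e-06  5.20935257e-02  9.98642210e-01 -1.15155562e-05] [ 0.45080213  0.10273726 -0.37323817] [ 0.0067845   0.03601917 -0.03439461]
```

View pics/c11.png

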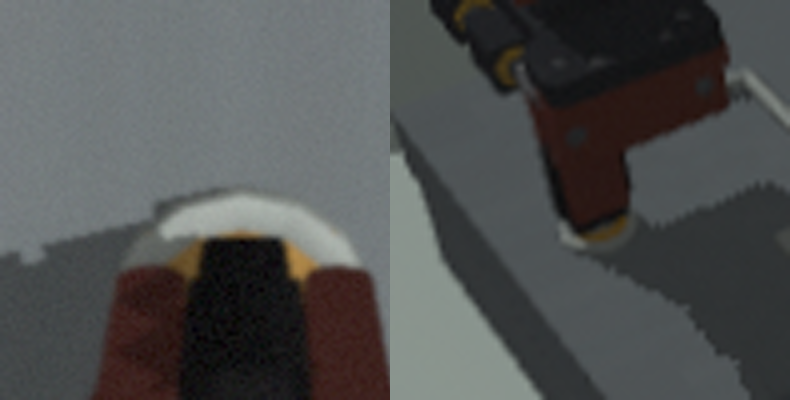

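The shoulder is about to meet the face. I'll ease it down until I feel contact.

Call:
{"method": "send_rows", "body": {"increments": [{"x":0,"y":0,"z":0.0025,"roll":0,"fingers":1},{"x":0,"y":0,"z":0.005,"roll":0,"fingers":1},{"x":0,"y":0,"z":0.005,"roll":0,"fingers":1}]}}

```text
clock: 24.9
tcp_pos: [0.4926, 0.2555, 0.1056]
tool_rot: [-0.0, 0.052, 0.999, -0.0]
force: [0.5, 0.9, 0.2]
grip_width: 0.01
```

Call:
{"method": "send_rows", "body": {"increments": [{"x":0,"y":0,"z":0.0025,"roll":0,"fingers":1},{"x":0,"y":0,"z":0.005,"roll":0,"fingers":1},{"x":0,"y":0,"z":0.005,"roll":0,"fingers":1}]}}

```text
clock: 25.15
tcp_pos: [0.4926, 0.2556, 0.1053]
tool_rot: [0.0, 0.052, 0.999, 0.0]
force: [-1.4, 0.5, 2.8]
grip_width: 0.01
```

Call:
{"method": "send_rows", "body": {"increments": [{"x":0,"y":0,"z":0.0025,"roll":0,"fingers":1},{"x":0,"y":0,"z":0.005,"roll":0,"fingers":1},{"x":0,"y":0,"z":0.005,"roll":0,"fingers":1}]}}

```text
clock: 25.4
tcp_pos: [0.4927, 0.2556, 0.1051]
tool_rot: [0.0, 0.052, 0.999, 0.0]
force: [-2.5, -0.3, 7.4]
grip_width: 0.0098
```

Home: contact at TCP z≈0.1055, as predicted, with a 7 N push. Now turning clockwise.

Call:
{"method": "send_rows", "body": {"increments": [{"x":0,"y":0,"z":0,"roll":0.012,"fingers":1},{"x":0,"y":0,"z":0,"roll":0.024,"fingers":1},{"x":0,"y":0,"z":0,"roll":0.036,"fingers":1},{"x":0,"y":0,"z":0,"roll":0.048,"fingers":1},{"x":0,"y":0,"z":0,"roll":0.06,"fingers":1},{"x":0,"y":0,"z":0,"roll":0.072,"fingers":1},{"x":0,"y":0,"z":0,"roll":0.084,"fingers":1},{"x":0,"y":0,"z":0,"roll":0.084,"fingers":1}]}}

```text
clock: 26.07
tcp_pos: [0.4931, 0.2556, 0.1052]
tool_rot: [0.0, 0.313, 0.95, 0.0]
force: [-1.7, -1.1, 6.5]
grip_width: 0.0097
```

```bash
python3 - <<'E'
from h import *
s=sense()
print(s['clock'],s['tcp_pos'],np.degrees(2*np.arctan2(s['tool_rot'][2],s['tool_rot'][1])),s['force'],s['moment'])
save(capture('wrist'),'w12')
cv2.imwrite('pics/w12c.png',cv2.resize(cv2.imread('pics/w12.png')[225:325,260:380],None,fx=5,fy=5,interpolation=cv2.INTER_CUBIC))
E
```

```text
26.0667 [0.49309301 0.25562897 0.10520085] 143.56351138112223 [-1.65855244 -1.14898137  6.52023436] [-0.36274492  0.3297121   0.02881567]
```

View pics/w12c.png

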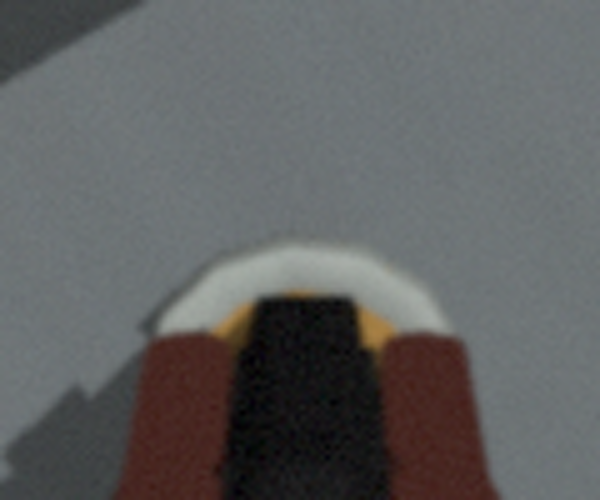

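Turning freely: the head has turned with the fingers and the side force is small. Continuing to the quarter turn.

Call:
{"method": "send_rows", "body": {"increments": [{"x":0,"y":0,"z":0,"roll":0.014,"fingers":1},{"x":0,"y":0,"z":0,"roll":0.028,"fingers":1},{"x":0,"y":0,"z":0,"roll":0.042,"fingers":1},{"x":0,"y":0,"z":0,"roll":0.056,"fingers":1},{"x":0,"y":0,"z":0,"roll":0.07,"fingers":1},{"x":0,"y":0,"z":0,"roll":0.084,"fingers":1},{"x":0,"y":0,"z":0,"roll":0.098,"fingers":1},{"x":0,"y":0,"z":0,"roll":0.098,"fingers":1}]}}

```text
clock: 26.78
tcp_pos: [0.4935, 0.2558, 0.1052]
tool_rot: [0.001, 0.586, 0.81, 0.001]
force: [1.2, -0.5, 6.4]
grip_width: 0.0098
```

Call:
{"method": "send_rows", "body": {"increments": [{"x":0,"y":0,"z":0,"roll":0.014,"fingers":1},{"x":0,"y":0,"z":0,"roll":0.028,"fingers":1},{"x":0,"y":0,"z":0,"roll":0.042,"fingers":1},{"x":0,"y":0,"z":0,"roll":0.056,"fingers":1},{"x":0,"y":0,"z":0,"roll":0.07,"fingers":1},{"x":0,"y":0,"z":0,"roll":0.084,"fingers":1},{"x":0,"y":0,"z":0,"roll":0.098,"fingers":1},{"x":0,"y":0,"z":0,"roll":0.098,"fingers":1},{"x":0,"y":0,"z":0,"roll":0.098,"fingers":1},{"x":0,"y":0,"z":0,"roll":0.098,"fingers":1},{"x":0,"y":0,"z":0,"roll":0.098,"fingers":1}]}}

```text
clock: 27.7
tcp_pos: [0.4938, 0.2558, 0.1052]
tool_rot: [0.0, 0.803, 0.597, 0.001]
force: [2.0, 0.4, 5.5]
grip_width: 0.01
```

```bash
python3 - <<'E'
from h import *
s=sense()
print(s['clock'],s['joints'].round(2),s['tcp_pos'],s['tool_rot'],np.degrees(2*np.arctan2(s['tool_rot'][2],s['tool_rot'][1])),s['force'],s['moment'],s['grip_width'])
save(capture('wrist'),'w13');save(capture('top'),'t13');save(capture('side'),'s13')
a=cv2.resize(cv2.imread('pics/w13.png')[225:405,240:400],None,fx=2.5,fy=2.5,interpolation=cv2.INTER_CUBIC)
b=cv2.resize(cv2.imread('pics/s13.png')[130:220,170:250],None,fx=5,fy=5,interpolation=cv2.INTER_CUBIC)
cv2.imwrite('pics/c13.png',np.hstack([a,b]))
E
```

```text
27.7 [-1.09  0.5   0.66  1.98 -0.43  0.79 -0.48] [0.49384783 0.25579054 0.10523387] [3.89358190e-04 8.02515543e-01 5.96629820e-01 1.22873770e-03] 73.25788211004118 [1.96747676 0.42429007 5.53447352] [-0.21933766 -0.2706564   0.07291979] 0.009970780267531872
```

View pics/c13.png

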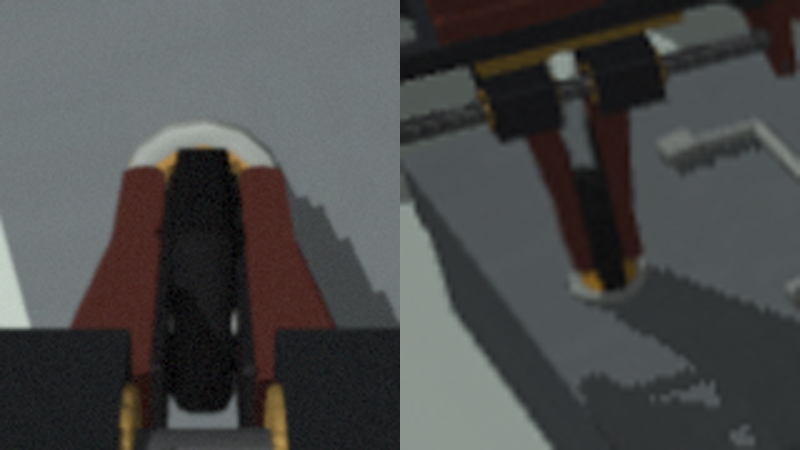

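View pics/t13.png

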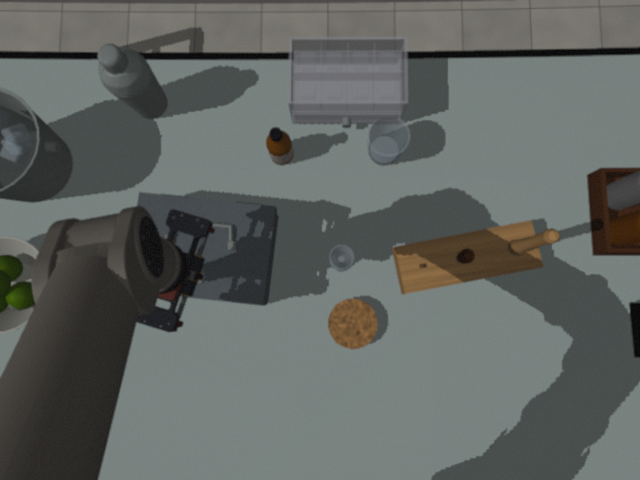

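The hand has turned 100.8° (1.76 rad), so the cylinder should be at about 1.56 rad. The pictures show the head square in the fingers with its shoulder on the face. A 5–6 N push is held and everything else is in place. Handing in.

```bash
python3 - <<'E'
from h import *
s=sense();print(s['clock'],s['tcp_pos'],s['force'],s['moment'],s['grip_width']);print(sign_off())
E
```

```text
27.85 [0.49385646 0.2557457  0.10522337] [ 2.2715632  -0.93022858  4.93066098] [-0.27375396 -0.24254778  0.02450452] 0.009730645447167917
the job is handed in; nothing more can be done
None
```

The key is in the lock and fully home, turned a quarter turn clockwise. The gripper is still holding it there, so you can lift the lid. I handed the job in at 27.9 s.

**What I did:** I took the key from the stand with a 30 N grip. I wiggled it ±1.4 mm past the three wafers and eased it down until the shoulder touched the lock's face. In the readings I took, the wafers pushed back with about 3 N at most. The seating push was about 7 N, well under the 30 N limit.

**Last checks:**
- **Home:** the shoulder made contact at the height I had worked out from the grasp (TCP 0.1055 m), and a push of about 5 N is still held.
- **Turn:** the hand has turned 100.8° (1.76 rad). After the blade's play, the cylinder should be at about 1.56 rad. I could not read the cylinder directly, and the yaw moment reading was too noisy (0.02 to 0.07 N m) to confirm it.
- **Grip:** the opening is 9.7 mm on the 10 mm head, and the tool points straight down.
- **Other things:** in the top picture nothing else has moved.

**Disagreement:** two wrist camera views placed the lock about 2 mm apart sideways. I corrected for this by measuring the blade tip against the slot in one hover picture.

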